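# Assemble a bayonet compaction mould from the draining rack

### The arm

A 7-joint arm with a two-finger parallel gripper is mounted at the origin on the work surface; the furniture and walls round the work are solid. World frame = base frame: x ahead of the robot, y to its left, z up, the work surface at z = 0. Lengths are in m, angles in rad, forces in N, time in s.
With the tool pointing down it reaches from about 0.4 to 0.85 m from the base axis. Payload 6.9 kg.
Tool frame: the origin (TCP) lies midway between the tips of the shut fingers; the grasp point (between the pads) lies 19 mm behind it; z points along the fingers, y is the line along which they close (so a half turn about z gives the same grasp; the last joint's range is limited). The gripper opens to 85 mm and grips with 20 to 120 N. Pads are 22 mm wide; open, the fingers measure 114 mm over their backs; the gripper's body (76 mm by 85 mm) begins 54 mm behind the grasp point. The pads swing forward as they close: fully open they stand 13 mm farther back than shut.
Start: joints at [-1.067, 0.507, -0.238, 1.5, 0.126, 1.149, -0.155], TCP at [0.243, 0.576, 0.195] pointing down, gripper open.
Joint ranges: [-3.08, 3.08], [-0.24, 2.05], [-1.43, 1.35], [0, 2.5], [-1.52, 4.66], [0.17, 1.96], [-2.89, 2.89]. Speed limits (rad/s): [2.39, 2.39, 3.14, 3.14, 3.14, 3.14, 3.14].

### API

Orientations are given as [roll, pitch, yaw] about the fixed x, y, z axes, in that order (R = Rz(yaw) Ry(pitch) Rx(roll)).
In Python, from station import bot gives the robot as it stands.
- The arm moves only by the tool step_arm, never from a script. Its argument "moves" is a list of rows, each an object with "dr": the turn, a rotation vector about the tool's x, y, z in degrees, a list of three; "linear": the shift along the tool's x, y, z in m, a list of three; "gripper": the finger opening in m, from 0 to 0.0854. A call has 1 to 8 rows; each row shifts and turns the commanded pose from where the row before left it, along the tool's axes as they then stand; what a row does not reach is not made up. A row lasts 1/12 s, in which the tool goes at most 41.7 mm and 7.16 degrees, less where a joint would pass 70% of its speed; a pose out of reach is approached as far as the arm can. A call with a gripper value outside its range is refused whole. The fingers move at their own pace and stop on an object; the grip force is fixed at half the most. Time passes only in rows, so rows that do not move let the fingers close. It gives the time, the measured TCP pose, the force, the opening and the grip force at its end, in the units of the state.
- bot.sense(): the state, without advancing time (a new reading comes with each control period).
- bot.capture(name): name is "side" or "top"; returns the picture (420x560x3 uint8, red, green, blue); there is no depth.
- bot.calibration(name): a dict with "fov_y" (degrees; the focal length in pixels is half the picture's height over the tangent of half this angle, whatever the lens; pixels are square), "cx", "cy" (the principal point, pixels), "extrinsics" (4x4, takes a point from world to camera coordinates). Camera axes: x right, y up, looking along -z (the intrinsics and any distortion apply to the point x, -y, -z); pixel columns grow to the right and rows downward; lengths in m; the calibration is good to about 2 mm. A picture is of the moment at which its call begins. calibration takes no time and is no camera call.
- bot.finish_job(): hands the job in; it is judged then, once.
The state is a dict: "time": time; "qpos": joint angles; "joint_velocities": joint speeds; "tau": joint torques, N m; "eef_pos": TCP position; "orientation": TCP orientation; "contact_force": force on the tool from outside, world axes, zero at the start; "ft_torque": the same for the moment, N m; "gripper_width": opening from 0.0 (shut) to 1.0 (fully open); "grip_force": force on a finger pad.
Only numpy, scipy, OpenCV 4.12 (cv2) and the standard library are available. Lean on these libraries where they do the work, as an engineer would, in place of code of your own. Each camera call takes 0.05 s, during which the arm holds its last target. There are 200 camera calls.

### The job

Put the small soil compaction mould together: take the taller tube (the mould) off the sloping draining rack, set it upright over the base plate so that the two pins enter its slots, and lock it with a quarter turn clockwise, seen from above, to the stop. Then fit the shorter tube (the extension collar) on top of the mould and lock it in the same way. Leave the stack standing and do not disturb the spray can, jar, timer and tin near it.

Things in the scene. Friction and masses are not known exactly. Their poses are not given: they have to be found in the camera images.
- base_seat (a point): Base plate, steel, screwed down: flange 96 mm across, 14 mm high, on it a spigot 49 mm across, 15 mm high. Point: on its axis on top of the flange, where the mould's foot rests. z up; x along its two pins, 6 mm thick, on opposite sides of the spigot (+x, -x), out to 31.5 mm from the axis, 11.5 mm above this point. A half turn gives the same plate.
- mould_center (a point): Mould, the taller tube: loose, aluminium, about 0.36 kg, 81 mm tall, 66 mm across, bore 42 mm. Point: on its axis, half-way up (40.5 mm above the foot); z along the axis to the top. Two wrench flats facing +y and -y, 60 mm apart, 27 mm wide, 20 to 66 mm above the foot, to grip. Starts square on the rack's slope, so its axis leans 25 degrees. A half turn gives the same tube.
- mould_foot (a point): Foot of the mould (axes as at its centre). The lowest 16 mm are a skirt, 53 mm inside, with two L slots through the wall, opening at the foot in +x and -x, 14 mm wide (mouth 20 mm); 7 to 16 mm up each runs on anticlockwise seen from above, so the tube, fully down, is turned clockwise over the pins, 84 degrees to the stop. Play: 2 mm round, 1.5 mm above and below the pins; no spring or click.
- mould_shoulder (a point): Shoulder of the mould on its axis, 66 mm above the foot, where the collar's foot rests (axes as at the mould's centre). Above it a spigot 49 mm across and 15 mm high with two pins along +x and -x, the same as on the base plate.
- collar_center (a point): Extension collar, the shorter tube: loose, aluminium, about 0.26 kg, 60 mm tall, 66 mm across, bore 42 mm, no pins. Point: on its axis, half-way up (30 mm above the foot); z along the axis to the top. Wrench flats facing +y and -y, 60 mm apart, 27 mm wide, from 20 mm above the foot to the top. Starts on the slope beside the mould, left or right of it. A half turn gives the same tube.
- collar_foot (a point): Foot of the collar on its axis (axes as at its centre). Skirt and two L slots exactly as on the mould: open at the foot in +x and -x, locked by turning clockwise from above, 84 degrees to the stop.
- drain_rack: Draining rack of stainless wire, fixed: 25 degree slope, 250 mm wide, 112 mm long, low edge towards the robot with a wire fence 30 mm high against which the parts rest. Origin: in its footprint, bench height. x up the slope, y along its width, z square out of the slope; surface at z = 40 mm, fence at x = -49 mm. Its top edge is 66 mm above the bench.
- spray_can: Bystander: white spray can with a beige cap, 55 mm across, 171 mm tall. Origin at its underside.
- stopwatch: Bystander: grey digital timer lying flat, 70 x 62 x 18 mm. Origin at its underside.
- soil_jar: Bystander: glass jar with a white lid, 71 mm across, 82 mm tall, close beside the right-hand end of the rack. Origin at its underside.
- moisture_tin: Bystander: closed aluminium moisture tin, 61 mm across, 34 mm tall. Origin at its underside.
Mind the look-alikes: they are no part of the job. Leave any purple look-alike of the part that bears collar_center alone. Of the things that look like the part that bears base_seat, the larger one is meant.

How it is judged:
On the way:
1. the mould stands on the base plate, fully down and turned to the locked position (horizontal distance between mould_center and base_seat below 0.004 m and z of mould_center in the frame of base_seat between 0.038 and 0.044 m and angle between the x axis of mould_center and the x axis of base_seat, either way round above 1.25 rad and angle between mould_center's own z axis and vertical below 0.06 rad), for 0.2 s.
At the end, for the whole second after the job is handed in: The mould stands upright on the base plate, foot down on the flange within 2.5 mm, centred within 4 mm and turned at least 72 of its 84 degrees to lock; the collar stands on the mould's shoulder likewise (2.5 mm, 4 mm, at least 72 degrees) (all of step 1 and horizontal distance between collar_center and mould_center below 0.004 m and z of collar_center in the frame of mould_center between 0.053 and 0.059 m and angle between the x axis of collar_center and the x axis of mould_center, either way round above 1.25 rad and angle between collar_center's own z axis and vertical below 0.06 rad); the robot touches nothing.
It fails at once if a bystander is shoved by more than 30 mm or knocked over (distance of any of spray_can, stopwatch, soil_jar, moisture_tin from where it was at the start of the episode above 0.03 m or angle between any of spray_can, stopwatch, soil_jar, moisture_tin's own z axis and vertical above 0.4 rad).
It also fails if it takes over 72 s, if anything falls off the work surface, if the arm or the gripper's body presses on something with over 40 N, if the wrist force passes 120 N, or if a joint passes its speed limit or range.

## Working session

There is one attempt and no reset: what is moved stays moved. The work goes in short steps, Python scripts to look and compute and a tool call to move; the robot and the scene stay as the last step left them, time stands still between calls to the robot, and variables do not carry over. Pictures are saved under pics/ and viewed, at most 10 in all, crops included, and the job is handed in when it is done.

Besides the shell and the picture viewer there is one more tool, called after "Request:" as name(argument=value, ...) on one line, values as JSON. step_arm: Moves the arm, as the interface text tells. Its arguments: {"type":"object","properties":{"moves":{"type":"array"}},"required":["moves"]}

```bash
ls; mkdir -p pics
python3 - <<'E'
from station import bot
import cv2,numpy as np
for n in("side","top"):
    c=bot.calibration(n);print(n,{k:(np.round(v,4).tolist() if k=="extrinsics" else v) for k,v in c.items()})
    cv2.imwrite(f"pics/{n}0.png",bot.capture(n)[:,:,::-1])
print(bot.sense())
E
```

```text
pics
side {'fov_y': 53.89346899048236, 'cx': 272.99619735860387, 'cy': 205.35151348229118, 'extrinsics': [[-0.8661, 0.4998, 0.0019, 0.5323], [-0.4349, -0.7554, 0.4901, -0.0305], [0.2464, 0.4237, 0.8716, -1.2051], [0.0, 0.0, 0.0, 1.0]]}
top {'fov_y': 57.93436799342766, 'cx': 281.6073830953027, 'cy': 213.9029311163327, 'extrinsics': [[0.0382, -0.9993, 0.0009, -0.245], [0.977, 0.0375, 0.2097, -0.4773], [-0.2096, -0.0071, 0.9778, -0.9171], [0.0, 0.0, 0.0, 1.0]]}
{'time': 0.1, 'qpos': array([-1.06647421,  0.5082391 , -0.23751251,  1.50105319,  0.12569264,
        1.14889371, -0.15476557]), 'joint_velocities': array([-0.0005949 , -0.00090881, -0.00010024, -0.0029433 , -0.00065445,
        0.00034909, -0.0008077 ]), 'tau': array([-5.00540234e-03, -6.21844482e+01, -2.19470948e+00, -2.50205576e+01,
        1.25567187e-02,  7.77514768e-03,  6.05919965e-06]), 'eef_pos': array([0.24258346, 0.57544073, 0.19421808]), 'orientation': array([-3.13998587e+00,  3.42663080e-05,  2.74279942e+00]), 'contact_force': array([-0.04113512,  0.22608172,  0.22665465]), 'ft_torque': array([-0.03936756, -0.00537749,  0.02197708]), 'grip_force': 0.0, 'gripper_width': 1.0019208997444093}
```

View pics/side0.png

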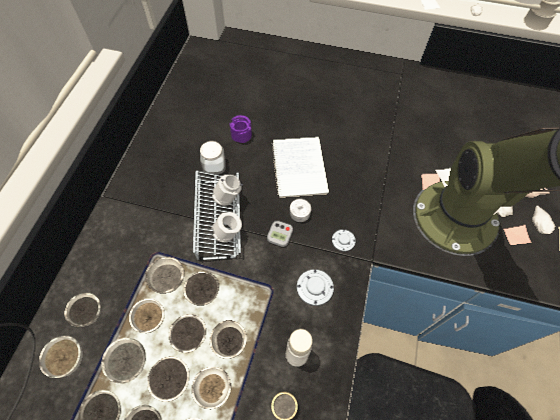

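View pics/top0.png

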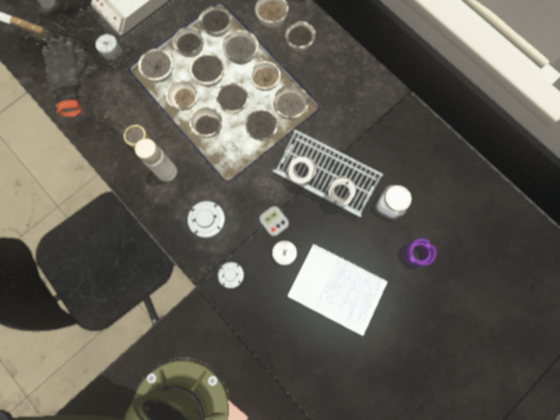

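The big flanged plate, at top (206,219) and side (315,287), is the base. A smaller look-alike sits at top (231,275) and side (344,240), and there is a purple look-alike collar at top (422,252). The two tubes on the rack are at top (301,169) and (342,191), side (228,225) and (228,188). I'll make one close crop composite to tell them apart.

```bash
cat > h.py <<'E'
import numpy as np,cv2
from station import bot
def cal(n):
    c=bot.calibration(n);f=210/np.tan(np.radians(c["fov_y"]/2));return f,c["cx"],c["cy"],np.array(c["extrinsics"])
def proj(n,P):
    f,cx,cy,E=cal(n);p=np.atleast_2d(P)@E[:3,:3].T+E[:3,3]
    return np.c_[cx+f*p[:,0]/-p[:,2],cy-f*p[:,1]/-p[:,2]]
def ray(n,u,v):
    f,cx,cy,E=cal(n);R=E[:3,:3];d=R.T@np.array([(u-cx)/f,-(v-cy)/f,-1.]);return -R.T@E[:3,3],d/np.linalg.norm(d)
def onz(n,u,v,z):
    o,d=ray(n,u,v);return o+d*(z-o[2])/d[2]
def tri(a,b):  # pixel in side, pixel in top
    (o,d),(p,e)=ray("side",*a),ray("top",*b)
    s,t=np.linalg.lstsq(np.c_[d,-e],p-o,rcond=None)[0];A,B=o+s*d,p+t*e;return (A+B)/2,np.linalg.norm(A-B)
def crop(n,img,x,y,w,h,k):
    return cv2.resize(img[y:y+h,x:x+w],None,fx=k,fy=k,interpolation=cv2.INTER_CUBIC)
E
python3 - <<'E'
from h import *
s=cv2.imread("pics/side0.png");t=cv2.imread("pics/top0.png")
a=np.hstack([crop("s",s,190,165,65,50,6),crop("t",t,270,125,65,50,6)])
a=np.vstack([np.hstack([crop("",t,275,140,50,50,6),crop("",t,315,165,50,50,6)]),np.hstack([crop("",s,205,165,50,50,6),crop("",s,205,205,50,50,6)])])
b=np.vstack([crop("",t,183,196,48,50,4),crop("",s,291,263,48,50,4),crop("",s,291,263,48,50,4)])
a=np.hstack([a,b]);print(a.shape);cv2.imwrite("pics/c1.png",a)
print("base",tri((315.5,286),(206,218)),"flange by side z.014",onz("side",315,288,.014),onz("top",206,219,.014))
for z in(0,0.014):print(z,onz("top",206,219,z))
E
```

```text
(600, 792, 3)
base (array([ 0.47396193, -0.02481203,  0.01263818]), np.float64(0.005132980006513831)) flange by side z.014 [ 0.47659879 -0.0187604   0.014     ] [ 0.47278946 -0.02715983  0.014     ]
0 [ 0.47548499 -0.02422209  0.        ]
0.014 [ 0.47278946 -0.02715983  0.014     ]
```

View pics/c1.png

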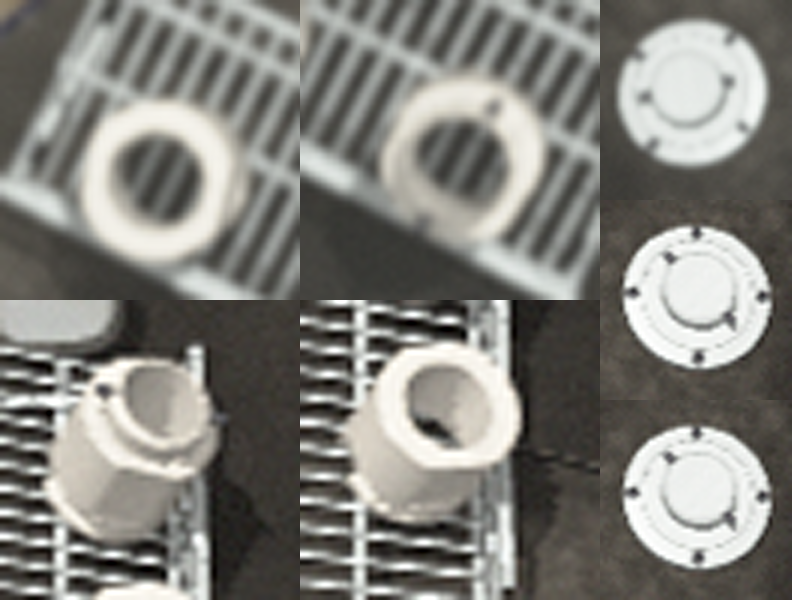

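Crop: the mould, with spigot and dark pins, is the tube at top (342,191), pins at (347,182.5) and (335,202). The plain tube at (301,169) is the collar. Base pins show at top (215.5,216) and (194,220). The two views disagree by about 9 mm on the base, so I'll measure with masks and check for lens distortion.

```bash
cat > m.py <<'E'
from h import *
def blob(n,img,u,v,r,th=150):
    g=cv2.cvtColor(img,cv2.COLOR_BGR2GRAY);m=np.zeros_like(g);cv2.circle(m,(u,v),r,255,-1)
    b=((g>th)&(m>0)).astype(np.uint8);b=cv2.morphologyEx(b,cv2.MORPH_OPEN,np.ones((3,3)))
    c=max(cv2.findContours(b,0,1)[0],key=cv2.contourArea);return cv2.fitEllipse(cv2.convexHull(c))
E
python3 - <<'E'
from m import *
s=cv2.imread("pics/side0.png");t=cv2.imread("pics/top0.png")
for nm,a,b,r,z in(("base",(315,287),(206,219),24,.014),("small",(344,240),(231,275),16,.01),("jar",(212,151),(398,195),16,.082),("tin",(300,207),(285,253),15,.034)):
    ea,eb=blob("side",s,*a,r),blob("top",t,*b,r)
    print(nm,np.round(ea[0],1),np.round(ea[1],1),np.round(eb[0],1),np.round(eb[1],1),onz("side",*ea[0],z).round(4),onz("top",*eb[0],z).round(4),tri(ea[0],eb[0])[0].round(4))
# paper corners, rack straightness
f=cal("side")[0],cal("top")[0];print(f)
E
```

```text
base [314.7 286.7] [34.6 37. ] [205.7 218.7] [35.8 37. ] [ 0.4755 -0.0221  0.014 ] [ 0.4735 -0.0264  0.014 ] [ 0.4743 -0.0243  0.0071]
small [343.3 239.9] [20.1 23.3] [230.5 274.7] [24.9 25.8] [ 0.3316 -0.097   0.01  ] [ 0.3302 -0.1011  0.01  ] [ 0.3299 -0.0996  0.0038]
jar [211.7 154.1] [24.3 27.2] [397.  197.8] [25.7 28.4] [ 0.5367 -0.4951  0.082 ] [ 0.5315 -0.5122  0.082 ] [ 0.5344 -0.5154  0.06  ]
tin [300.  207.9] [18.4 21.1] [284.3 252.4] [24.1 24.5] [ 0.3907 -0.2338  0.034 ] [ 0.3902 -0.237   0.034 ] [ 0.39   -0.2363  0.03  ]
(np.float64(413.0971541757469), np.float64(379.3622867971858))
```

Run:
```python
from h import *
f=lambda a,b:(lambda r:(r[0].round(4),round(float(r[1]),4)))(tri(a,b))
print("mtop",f((232.5,180.8),(342.2,191.3)))
print("ctop",f((230.3,222),(301.3,170.3)))
A=tri((222.2,180),(347.2,182.5));B=tri((242,185),(335.3,201.7));print("pins",A,B,(A[0]-B[0]),np.linalg.norm(A[0]-B[0]))
A=tri((308.5,277.25),(215.5,216));B=tri((323.75,293.5),(193.75,220.25));print("basepins",A[0],B[0],A[0]-B[0])
# other pairing
A=tri((308.5,277.25),(193.75,220.25));print(A)
for z in (.0255,):
  p,q=onz("top",215.5,216,z),onz("top",193.75,220.25,z);print((p+q)/2,p-q,np.linalg.norm(p-q))
  p,q=onz("side",308.5,277.25,z),onz("side",323.75,293.5,z);print((p+q)/2,p-q,np.linalg.norm(p-q))
# fence wire yaw at z=.046
p,q=onz("top",275,172,.046),onz("top",363,213,.046);print("fence",p,q,np.degrees(np.arctan2(*(p-q)[1::-1])))
p,q=onz("side",240,178,.046),onz("side",238,257,.046);print("fence",p,q,np.degrees(np.arctan2(*(p-q)[1::-1])))
```

```text
mtop (array([ 0.5337, -0.3695,  0.1069]), 0.0065)
ctop (array([ 0.5926, -0.2706,  0.0821]), 0.0045)
pins (array([ 0.55674224, -0.38239693,  0.11017824]), np.float64(0.0030404128573591704)) (array([ 0.51245543, -0.35602465,  0.08661121]), np.float64(0.005898773378175075)) [ 0.04428681 -0.02637228  0.02356703] 0.05667648073319511
basepins [ 0.47890488 -0.05161806  0.02161503] [0.46667906 0.00491673 0.01751552] [ 0.01222581 -0.05653479  0.0040995 ]
(array([ 0.47371774, -0.02323946,  0.07050395]), np.float64(0.043286481846882524))
[ 0.47277157 -0.02583186  0.0255    ] [ 0.01348094 -0.05585665  0.        ] 0.057460428071220516
[ 0.47322416 -0.02087557  0.0255    ] [ 0.01058515 -0.05659922  0.        ] 0.0575805251078473
fence [ 0.59915584 -0.20485272  0.046     ] [ 0.49773739 -0.43508041  0.046     ] 66.22585140826101
fence [ 0.49474004 -0.40173451  0.046     ] [ 0.61520073 -0.18409447  0.046     ] -118.96390826286463
```

```bash
cat > g.py <<'E'
from h import *
from scipy.spatial.transform import Rotation as Ro
from scipy.linalg import logm,expm
def pose():
    s=bot.sense();T=np.eye(4);T[:3,:3]=Ro.from_euler("xyz",s["orientation"]).as_matrix();T[:3,3]=s["eef_pos"];return T
def mk(p,x,z):
    z=np.array(z)/np.linalg.norm(z);x=np.array(x)-np.dot(x,z)*z;x/=np.linalg.norm(x)
    T=np.eye(4);T[:3,:3]=np.c_[x,np.cross(z,x),z];T[:3,3]=p;return T
def plan(A,B,lin=.04,ang=7.):
    D=np.linalg.inv(A)@B;L=logm(D).real
    w=np.array([L[2,1],L[0,2],L[1,0]]);d=D[:3,3]
    n=int(np.ceil(max(np.linalg.norm(L[:3,3])/lin,np.degrees(np.linalg.norm(w))/ang,1)))
    E=expm(L/n);print("rows",n,"linear",E[:3,3].round(4).tolist(),"dr",np.degrees(w/n).round(2).tolist())
def yawx(deg,p): a=np.radians(deg);return mk(p,[np.cos(a),np.sin(a),0],[0,0,-1])
psi=np.radians(-26.);ax=np.array([-np.sin(.4363)*np.cos(psi),-np.sin(.4363)*np.sin(psi),np.cos(.4363)])
E
python3 - <<'E'
from g import *
r=lambda x:np.round(x,4)
for z,a,b in((.1029,(232.5,180.8),(342.2,191.3)),(.0839,(230.3,222),(301.3,170.3))):
    p,q=onz("side",*a,z),onz("top",*b,z);print(r(p),r(q),r((p+q)/2))
    m=(p+q)/2; 
    if z>.1: mt=m
print("can",onz("top",147,148,.171))
foot=mt-.081*ax;X=[-.781,.465,-.416]
pre=mk(foot+.125*ax,X,-ax);A=pose()
print("foot",r(foot),"pre",r(pre[:3,3]),"axis",r(ax))
via=A.copy();via[2,3]=.3;plan(A,via)
P2=yawx(150,[.50,-.34,.30]);plan(via,P2);plan(P2,pre)
E
```

```text
[ 0.531  -0.3691  0.1029] [ 0.5373 -0.3726  0.1029] [ 0.5341 -0.3708  0.1029]
[ 0.5915 -0.2678  0.0839] [ 0.5936 -0.2721  0.0839] [ 0.5925 -0.27    0.0839]
can [0.60437067 0.08958553 0.171     ]
foot [ 0.5649 -0.3859  0.0295] pre [ 0.5174 -0.3627  0.1428] axis [-0.3798  0.1853  0.9063]
rows 3 linear [-0.0, -0.0001, -0.0353] dr [0.0, 0.0, 0.0]
rows 24 linear [-0.0265, -0.0295, 0.0] dr [-0.0, 0.0, 0.3]
rows 5 linear [0.0002, -0.0026, 0.0321] dr [-0.36, -4.99, 0.07]
```

Request:
step_arm(moves=[{"linear":[0,0,-0.035],"dr":[0,0,0],"gripper":0.0854},{"linear":[0,0,-0.035],"dr":[0,0,0],"gripper":0.0854},{"linear":[0,0,-0.035],"dr":[0,0,0],"gripper":0.0854},{"linear":[-0.0265,-0.0295,0],"dr":[0,0,0.3],"gripper":0.0854},{"linear":[-0.0265,-0.0295,0],"dr":[0,0,0.3],"gripper":0.0854},{"linear":[-0.0265,-0.0295,0],"dr":[0,0,0.3],"gripper":0.0854},{"linear":[-0.0265,-0.0295,0],"dr":[0,0,0.3],"gripper":0.0854},{"linear":[-0.0265,-0.0295,0],"dr":[0,0,0.3],"gripper":0.0854}])

```text
time: 0.77
eef_pos: [0.3057, 0.3858, 0.2996]
orientation: [-3.141, -0.0, 2.716]
contact_force: [1.7, -0.1, 0.1]
gripper_width: 1.0
grip_force: 0.0
```

Request:
step_arm(moves=[{"linear":[-0.0265,-0.0295,0],"dr":[0,0,0.3],"gripper":0.0854},{"linear":[-0.0265,-0.0295,0],"dr":[0,0,0.3],"gripper":0.0854},{"linear":[-0.0265,-0.0295,0],"dr":[0,0,0.3],"gripper":0.0854},{"linear":[-0.0265,-0.0295,0],"dr":[0,0,0.3],"gripper":0.0854},{"linear":[-0.0265,-0.0295,0],"dr":[0,0,0.3],"gripper":0.0854},{"linear":[-0.0265,-0.0295,0],"dr":[0,0,0.3],"gripper":0.0854},{"linear":[-0.0265,-0.0295,0],"dr":[0,0,0.3],"gripper":0.0854},{"linear":[-0.0265,-0.0295,0],"dr":[0,0,0.3],"gripper":0.0854}])

```text
time: 1.43
eef_pos: [0.3957, 0.0818, 0.3]
orientation: [3.142, -0.0, 2.675]
contact_force: [0.5, 0.8, -0.2]
gripper_width: 1.0
grip_force: 0.0
```

Request:
step_arm(moves=[{"linear":[-0.0265,-0.0295,0],"dr":[0,0,0.3],"gripper":0.0854},{"linear":[-0.0265,-0.0295,0],"dr":[0,0,0.3],"gripper":0.0854},{"linear":[-0.0265,-0.0295,0],"dr":[0,0,0.3],"gripper":0.0854},{"linear":[-0.0265,-0.0295,0],"dr":[0,0,0.3],"gripper":0.0854},{"linear":[-0.0265,-0.0295,0],"dr":[0,0,0.3],"gripper":0.0854},{"linear":[-0.0265,-0.0295,0],"dr":[0,0,0.3],"gripper":0.0854},{"linear":[-0.0265,-0.0295,0],"dr":[0,0,0.3],"gripper":0.0854},{"linear":[-0.0265,-0.0295,0],"dr":[0,0,0.3],"gripper":0.0854}])

```text
time: 2.1
eef_pos: [0.4733, -0.2256, 0.2998]
orientation: [3.142, -0.0, 2.633]
contact_force: [1.1, 1.1, 0.8]
gripper_width: 1.002
grip_force: 0.0
```

```bash
cat > st.py <<'E'
from g import *
foot=np.array([.5649,-.3859,.0295]);X=[-.781,.465,-.416]
pre=mk(foot+.125*ax,X,-ax)
if __name__=="__main__":
    s=bot.sense();print(s["time"],s["qpos"].round(3),s["eef_pos"].round(4),s["orientation"].round(3));plan(pose(),pre)
E
python3 st.py
```

```text
2.1 [ 0.161  0.286  0.329  1.578 -0.095  1.293  1.566] [ 0.4733 -0.2256  0.2998] [ 3.142 -0.     2.633]
rows 6 linear [-0.0128, -0.0166, 0.0289] dr [-0.27, -4.16, 0.2]
```

Request:
step_arm(moves=[{"linear":[-0.0128,-0.0166,0.0289],"dr":[-0.27,-4.16,0.2],"gripper":0.0854},{"linear":[-0.0128,-0.0166,0.0289],"dr":[-0.27,-4.16,0.2],"gripper":0.0854},{"linear":[-0.0128,-0.0166,0.0289],"dr":[-0.27,-4.16,0.2],"gripper":0.0854},{"linear":[-0.0128,-0.0166,0.0289],"dr":[-0.27,-4.16,0.2],"gripper":0.0854},{"linear":[-0.0128,-0.0166,0.0289],"dr":[-0.27,-4.16,0.2],"gripper":0.0854},{"linear":[-0.0128,-0.0166,0.0289],"dr":[-0.27,-4.16,0.2],"gripper":0.0854},{"linear":[0,0,0],"dr":[0,0,0],"gripper":0.0854}])

```text
time: 2.68
eef_pos: [0.512, -0.3659, 0.138]
orientation: [3.109, 0.432, 2.596]
contact_force: [-0.7, -0.3, -0.3]
gripper_width: 1.0
grip_force: 0.0
```

```bash
python3 st.py
python3 - <<'E'
from g import *
S=bot.capture("side");T=bot.capture("top")
a=np.hstack([crop("",S,180,130,80,100,5),crop("",T,295,135,80,100,5)])[:,:,::-1].copy()
P=pose();print(proj("side",P[:3,3]),proj("top",P[:3,3]))
for n,o,x,y in(("side",0,180,130),("top",400,295,135)):
    for k in(0,.026,.1):
        u=(proj(n,P[:3,3]-P[:3,2]*k)[0]-[x,y]+.5)*5;cv2.circle(a,(int(u[0])+o,int(u[1])),3,(0,0,255),-1)
cv2.imwrite("pics/pre.png",a)
E
```

```text
2.6833 [ 0.515  0.378  0.147  2.041 -0.409  0.322  2.034] [ 0.512  -0.3659  0.138 ] [3.109 0.432 2.596]
rows 1 linear [-0.0047, 0.0056, -0.0029] dr [-0.35, -0.13, -0.46]
[[237.82409518 172.5040636 ]] [[340.0824564  195.86053392]]
```

View pics/pre.png

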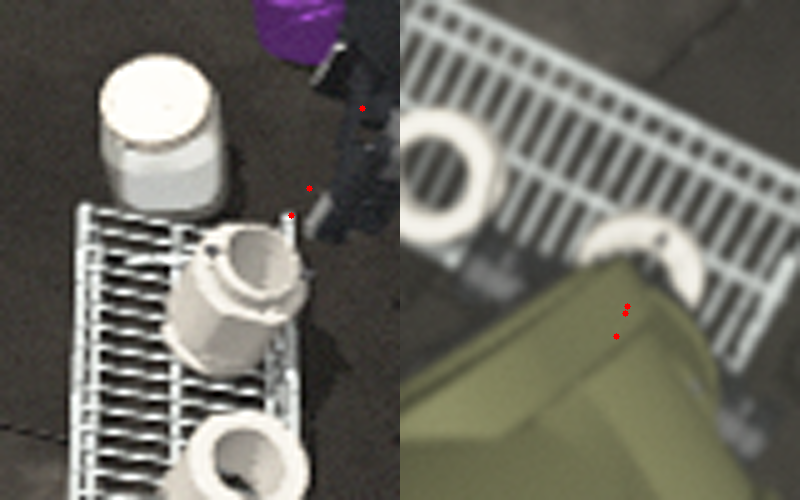

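Run:
```python
from g import *
P=pose()
for n,o,x,y in(("side",0,180,130),("top",400,295,135)):
    for k in(.013,.03,.06,.1,.13):
        print(n,k,[((proj(n,P[:3,3]-P[:3,2]*k+s*P[:3,1])[0]-[x,y])*5+[o,0]).astype(int).tolist() for s in(-.05,.05)])
```

```text
side 0.013 [[301, 125], [293, 277]]
side 0.03 [[313, 107], [305, 260]]
side 0.06 [[333, 74], [326, 230]]
side 0.1 [[362, 29], [356, 186]]
side 0.13 [[385, -6], [380, 152]]
top 0.013 [[717, 365], [531, 250]]
top 0.03 [[717, 371], [527, 254]]
top 0.06 [[717, 382], [520, 261]]
top 0.1 [[717, 398], [511, 270]]
top 0.13 [[717, 411], [503, 278]]
```

Run:
```python
from g import *
s=cv2.imread("pics/side0.png");S=bot.capture("side")[:,:,::-1];cv2.imwrite("pics/pre_s.png",S)
d=cv2.absdiff(s,S).sum(2);m=(cv2.blur(d.astype(np.float32),(2,2))>22).astype(np.uint8)
for y in range(140,200):print(y,"".join("#" if v else "." for v in m[y,215:275]))
```

```text
140 ..............................######...##################.##
141 ..............................#####..#######################
142 .............................######.########################
143 ............................################################
144 ............................################################
145 ...........................##########.######################
146 ...........................##########.######################
147 ...........................#########..######################
148 ...........................#########.######################.
149 ...........................#########..###################...
150 ............................########..################......
151 ................................####..####..########........
152 .....................................####..#########........
153 .....................................####..#########........
154 .....................................####.#########.........
155 .....................................#############..........
156 .................................#...#############......
[... 2099 characters left out ...]
..........................................########
190 ..............................................##############
191 .............................................###############
192 ............................................################
193 .............................................###############
194 .................................................###########
195 ....................................................########
196 .....................................................#######
197 .....................................................#######
198 ......................................................######
199 ......................................................######
```

Run:
```python
from g import *
S=cv2.imread("pics/pre_s.png");P=pose();x,y=205,100;k=7
a=crop("",S,x,y,110,85,k);a=cv2.convertScaleAbs(a,alpha=1.8,beta=10)
for q in(.013,.03,.073,.15,.2):
  for s in(-.0425,0,.0425):
    u=(proj("side",P[:3,3]-P[:3,2]*q+s*P[:3,1])[0]-[x,y]+.5)*k;cv2.circle(a,(int(u[0]),int(u[1])),3,(0,0,255),-1)
cv2.imwrite("pics/pre2.png",a)
```

```text
(no output)
```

View pics/pre2.png

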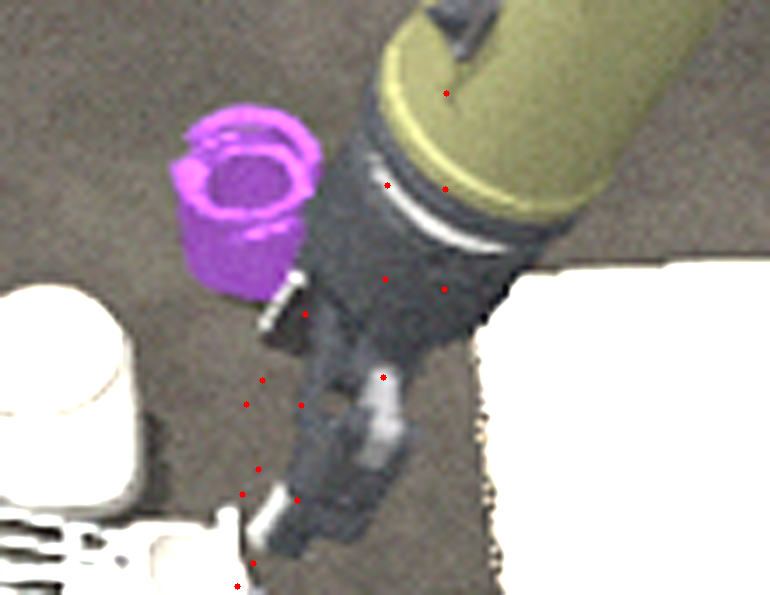

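Run:
```python
from g import *
P=pose();print(P.round(3))
for a in((259.3,160),(257,155),(252,165),(246,175)):
    p,e=tri(a,(313,192));print(p.round(4),round(float(e),4),(np.linalg.inv(P)@np.r_[p,1])[:3].round(4))
print(bot.calibration("side"))
```

```text
[[-0.779  0.5    0.378  0.517]
 [ 0.466  0.865 -0.184 -0.361]
 [-0.419  0.033 -0.907  0.143]
 [ 0.     0.     0.     1.   ]]
[ 0.4864 -0.2885  0.2678] 0.0009 [ 0.005   0.0516 -0.138 ]
[ 0.486  -0.2908  0.2817] 0.0083 [-0.0015  0.0498 -0.1504]
[ 0.4975 -0.2946  0.2439] 0.011 [ 0.0036  0.051  -0.111 ]
[ 0.511  -0.2996  0.2026] 0.0162 [ 0.0081  0.0521 -0.0675]
{'fov_y': 53.89346899048236, 'cx': 272.99619735860387, 'cy': 205.35151348229118, 'extrinsics': array([[-0.86611605,  0.49983946,  0.00187421,  0.53230402],
       [-0.43489036, -0.7554108 ,  0.49012743, -0.03052725],
       [ 0.24640083,  0.42369215,  0.87164878, -1.20511716],
       [ 0.        ,  0.        ,  0.        ,  1.        ]])}
```

The picture shows open fingertips near side (241,178) and (242,148). They look about 30 mm farther back than the reported TCP implies. I'll advance 60 mm along the axis, which should bring the tips level with the mould top, and compare.

Request:
step_arm(moves=[{"linear":[0,0,0.02],"dr":[0,0,0],"gripper":0.0854},{"linear":[0,0,0.02],"dr":[0,0,0],"gripper":0.0854},{"linear":[0,0,0.02],"dr":[0,0,0],"gripper":0.0854},{"linear":[0,0,0],"dr":[0,0,0],"gripper":0.0854},{"linear":[0,0,0],"dr":[0,0,0],"gripper":0.0854}])

```text
time: 3.25
eef_pos: [0.5413, -0.3706, 0.0893]
orientation: [3.106, 0.434, 2.607]
contact_force: [0.0, -0.1, 0.5]
gripper_width: 0.998
grip_force: 0.0
```

Run:
```python
from g import *
import st
S=bot.capture("side")[:,:,::-1];T=bot.capture("top")[:,:,::-1];P=pose()
tgt=mk(st.foot+.065*ax,st.X,-ax);plan(P,tgt)
out=[]
for n,I,x,y,w,h,k in(("side",S,200,135,75,85,7),("top",T,305,160,70,85,4)):
  a=crop("",I,x,y,w,h,k);a=cv2.convertScaleAbs(a,alpha=1.4,beta=20)
  for q,c in((.013,(0,0,255)),(.032,(0,255,0)),(.073,(255,0,0))):
   for s in(-.0425,0,.0425):
    u=(proj(n,P[:3,3]-P[:3,2]*q+s*P[:3,1])[0]-[x,y]+.5)*k;cv2.circle(a,(int(u[0]),int(u[1])),3,c,-1)
  out.append(cv2.copyMakeBorder(a,0,595-a.shape[0],0,0,cv2.BORDER_CONSTANT))
o=np.hstack(out)[:,:800];cv2.imwrite("pics/near.png",o)
```

```text
rows 1 linear [0.0005, -0.0024, 0.0021] dr [0.02, 0.1, 0.06]
```

View pics/near.png

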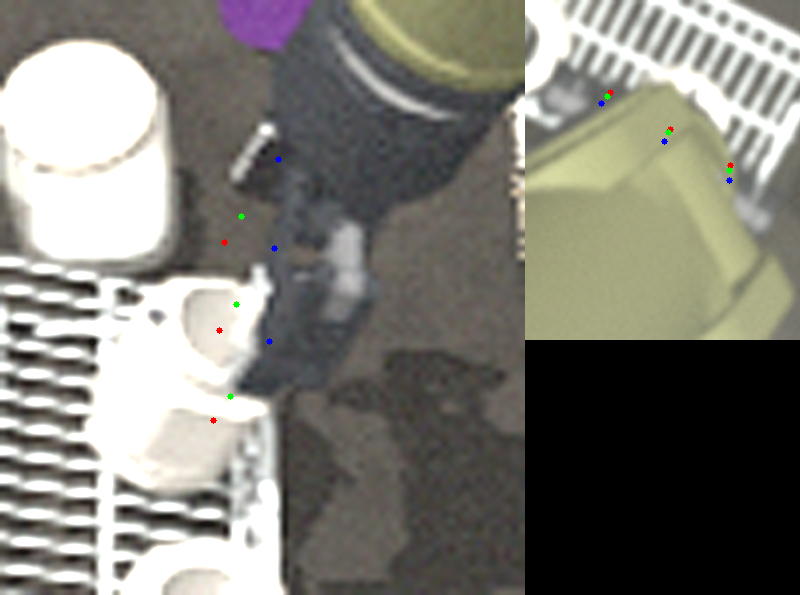

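The reported tool axis (side crop centre mark (219,330)) falls inside the mould's bore in both views, so the lateral position is good. Going down and closing.

Request:
step_arm(moves=[{"linear":[0,-0.002,0.018],"dr":[0,0,0],"gripper":0.0854},{"linear":[0,0,0.018],"dr":[0,0,0],"gripper":0.0854},{"linear":[0,0,0.015],"dr":[0,0,0],"gripper":0.0854},{"linear":[0,0,0],"dr":[0,0,0],"gripper":0.0854},{"linear":[0,0,0],"dr":[0,0,0],"gripper":0.07},{"linear":[0,0,0],"dr":[0,0,0],"gripper":0.05},{"linear":[0,0,0],"dr":[0,0,0],"gripper":0.05},{"linear":[0,0,0],"dr":[0,0,0],"gripper":0.05}])

```text
time: 4.02
eef_pos: [0.5563, -0.3816, 0.05]
orientation: [3.105, 0.436, 2.604]
contact_force: [-3.3, 3.2, 7.7]
gripper_width: 0.677
grip_force: 62.1
```

Request:
step_arm(moves=[{"linear":[0,0,0],"dr":[0,0,0],"gripper":0.05},{"linear":[0,0,0],"dr":[0,0,0],"gripper":0.05},{"linear":[0,0,0],"dr":[0,0,0],"gripper":0.05}])

```text
time: 4.27
eef_pos: [0.5562, -0.3816, 0.05]
orientation: [3.104, 0.436, 2.604]
contact_force: [-4.3, 3.1, 7.7]
gripper_width: 0.672
grip_force: 62.0
```

Run:
```python
from g import *
import st
s=bot.sense();print(s["qpos"].round(3),s["gripper_width"],s["grip_force"],s["ft_torque"])
plan(pose(),mk(st.foot+.014*ax,st.X,-ax))
P=pose();U=yawx(102,P[:3,3]+[-.02,0.01,.12]);print(U[:3,3]);plan(P,U)
B=yawx(102,[.4745,-.0242,.21]);plan(U,B)
```

```text
[ 0.521  0.566  0.122  2.026 -0.849  0.178  2.464] 0.6719813902877836 62.049880027770996 [0.43008927 0.59075649 0.15300684]
rows 1 linear [-0.0001, -0.0001, 0.0087] dr [0.1, 0.07, -0.0]
[ 0.53623582 -0.37161803  0.17002631]
rows 8 linear [-0.0011, 0.0, -0.0153] dr [1.53, 2.84, 5.86]
rows 9 linear [0.0392, 0.0013, -0.0044] dr [0.0, 0.0, 0.0]
```

Request:
step_arm(moves=[{"linear":[0,0,-0.01],"dr":[0,0,0],"gripper":0.05},{"linear":[0,0,-0.015],"dr":[0,0,0],"gripper":0.05},{"linear":[0,0,-0.02],"dr":[0,0,0],"gripper":0.05},{"linear":[0,0,-0.02],"dr":[0,0,0],"gripper":0.05},{"linear":[0,0,-0.02],"dr":[0,0,0],"gripper":0.05},{"linear":[0,0,0],"dr":[0,0,0],"gripper":0.05}])

```text
time: 4.77
eef_pos: [0.5228, -0.3668, 0.1288]
orientation: [3.105, 0.437, 2.603]
contact_force: [-0.0, -0.5, -3.4]
gripper_width: 0.671
grip_force: 65.2
```

Run:
```python
from g import *
s=bot.sense();print(s["qpos"].round(3),s["gripper_width"],s["grip_force"],s["ft_torque"],s["eef_pos"])
P=pose();B=yawx(102,[.4745,-.0242,.19]);plan(P,B,.035,5)
B=yawx(102,[.50,-.30,.19]);plan(P,B,.035,5)
```

```text
[ 0.36   0.421  0.359  2.037 -0.723  0.353  2.339] 0.6714384012390371 65.1923131942749 [ 0.28417459  0.6834096  -0.05494872] [ 0.52277569 -0.36678563  0.128817  ]
rows 11 linear [0.0263, 0.0166, -0.0113] dr [1.11, 2.07, 4.25]
rows 11 linear [0.0048, 0.0026, -0.0068] dr [1.11, 2.07, 4.25]
```

Request:
step_arm(moves=[{"linear":[0.0263,0.0166,-0.0113],"dr":[1.11,2.07,4.25],"gripper":0.05},{"linear":[0.0263,0.0166,-0.0113],"dr":[1.11,2.07,4.25],"gripper":0.05},{"linear":[0.0263,0.0166,-0.0113],"dr":[1.11,2.07,4.25],"gripper":0.05},{"linear":[0.0263,0.0166,-0.0113],"dr":[1.11,2.07,4.25],"gripper":0.05},{"linear":[0.0263,0.0166,-0.0113],"dr":[1.11,2.07,4.25],"gripper":0.05},{"linear":[0.0263,0.0166,-0.0113],"dr":[1.11,2.07,4.25],"gripper":0.05}])

```text
time: 5.27
eef_pos: [0.4576, -0.1806, 0.1421]
orientation: [3.083, 0.19, 2.146]
contact_force: [1.3, 0.9, -3.3]
gripper_width: 0.669
grip_force: 65.4
```

Request:
step_arm(moves=[{"linear":[0.0263,0.0166,-0.0113],"dr":[1.11,2.07,4.25],"gripper":0.05},{"linear":[0.0263,0.0166,-0.0113],"dr":[1.11,2.07,4.25],"gripper":0.05},{"linear":[0.0263,0.0166,-0.0113],"dr":[1.11,2.07,4.25],"gripper":0.05},{"linear":[0.0263,0.0166,-0.0113],"dr":[1.11,2.07,4.25],"gripper":0.05},{"linear":[0.0263,0.0166,-0.0113],"dr":[1.11,2.07,4.25],"gripper":0.05},{"linear":[0,0,0],"dr":[0,0,0],"gripper":0.05},{"linear":[0,0,0],"dr":[0,0,0],"gripper":0.05},{"linear":[0,0,0],"dr":[0,0,0],"gripper":0.05}])

```text
time: 5.93
eef_pos: [0.4742, -0.0254, 0.1865]
orientation: [-3.139, -0.0, 1.784]
contact_force: [-0.3, -0.3, -2.8]
gripper_width: 0.669
grip_force: 65.4
```

Run:
```python
from g import *
s=bot.sense();print(s["time"],s["qpos"].round(3),s["gripper_width"],s["grip_force"])
P=pose();print(P.round(4));plan(P,yawx(102,[.4745,-.0242,.12]))
S=bot.capture("side")[:,:,::-1];T=bot.capture("top")[:,:,::-1];cv2.imwrite("pics/up_s.png",S);cv2.imwrite("pics/up_t.png",T)
o=np.hstack([crop("",S,265,190,80,120,5),crop("",T,165,160,80,120,5)]);cv2.imwrite("pics/up.png",o)
for n in("side","top"):print(n,proj(n,[P[:3,3],P[:3,3]+[0,0,-.022],P[:3,3]+[0,0,.058],[.4745,-.0242,.014]]).round(1).tolist())
```

```text
5.9333 [-0.75   0.492  1.146  1.9   -0.506  1.084  0.814] 0.669372548783735 65.42043328285217
[[-2.116e-01  9.773e-01 -2.900e-03  4.742e-01]
 [ 9.774e-01  2.116e-01 -6.000e-04 -2.540e-02]
 [ 1.000e-04 -2.900e-03 -1.000e+00  1.865e-01]
 [ 0.000e+00  0.000e+00  0.000e+00  1.000e+00]]
rows 2 linear [0.0006, 0.0003, 0.0333] dr [-0.08, -0.0, 0.11]
side [[321.2, 261.0], [320.2, 264.5], [324.0, 250.9], [314.5, 285.9]]
top [[190.0, 202.9], [192.3, 205.2], [183.4, 196.2], [204.9, 218.3]]
```

View pics/up.png

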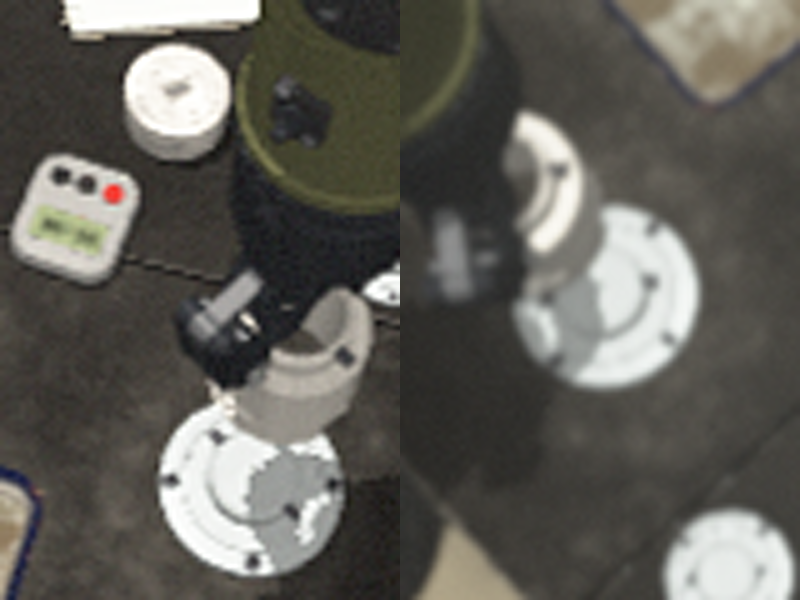

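Run:
```python
from g import *
P=pose();x=P[:3,0];c=P[:3,3]+[0,0,.0548]
print("side pin+ pred",proj("side",c+.031*x),"obs",(334,261));print("top pin- pred",proj("top",c-.031*x),"obs",(196.6,194))
b=np.array([.4745,-.0242,.0255]);a=np.radians(102);d=np.array([np.cos(a),np.sin(a),0])*.0305
print("base side",proj("side",[b+d,b-d]).round(1).tolist(),"obs",((265+292/5,190+511/5),(265+218/5,190+437/5)))
print("base top",proj("top",[b+d,b-d]).round(1).tolist(),"obs",((165+145/5,160+290/5),(165+250/5,160+283/5)))
for n in("side","top"):
    e=[(proj(n,c+v)-proj(n,c))[0].round(2).tolist() for v in([.01,0,0],[0,.01,0],[0,0,.01])];print(n,e)
```

```text
side pin+ pred [[334.27093265 261.32419896]] obs (334, 261)
top pin- pred [[198.86646756 194.15208419]] obs (196.6, 194)
base side [[323.3, 293.0], [306.8, 276.1]] obs ((323.4, 292.2), (308.6, 277.4))
base top [[192.5, 219.4], [215.6, 215.5]] obs ((194.0, 218.0), (215.0, 216.6))
side [[-3.9, 2.15], [2.58, 3.75], [0.51, -1.85]]
top [[0.45, -4.69], [-4.85, -0.18], [-1.24, -1.25]]
```

Mould pins appear at side (334,261) and top (197,194), within a pixel of prediction. The base centre and pins agree to about 2 mm too. Descending.

Request:
step_arm(moves=[{"linear":[0,0,0.03],"dr":[0,0,0],"gripper":0.05},{"linear":[0,0,0.03],"dr":[0,0,0],"gripper":0.05},{"linear":[0,0,0.03],"dr":[0,0,0],"gripper":0.05},{"linear":[0,0,0.02],"dr":[0,0,0],"gripper":0.05},{"linear":[0,0,0.012],"dr":[0,0,0],"gripper":0.05},{"linear":[0,0,0],"dr":[0,0,0],"gripper":0.05},{"linear":[0,0,0],"dr":[0,0,0],"gripper":0.05}])

```text
time: 6.62
eef_pos: [0.4741, -0.0254, 0.0651]
orientation: [-3.139, -0.001, 1.782]
contact_force: [-0.3, -0.2, -2.7]
gripper_width: 0.672
grip_force: 65.5
```

Run:
```python
from g import *
S=bot.capture("side")[:,:,::-1];T=bot.capture("top")[:,:,::-1];P=pose();print(P.round(4))
o=np.hstack([crop("",S,275,230,80,90,5),crop("",T,165,170,80,90,5)]);o=cv2.convertScaleAbs(o,alpha=1.2,beta=10);cv2.imwrite("pics/d1.png",o)
x=P[:3,0];c=P[:3,3]+[0,0,.0548]
for n in("side","top"):print(n,proj(n,[c+.028*x,c-.028*x,c]).round(1).tolist())
```

```text
[[-2.104e-01  9.776e-01 -1.000e-04  4.752e-01]
 [ 9.776e-01  2.104e-01  9.000e-04 -2.520e-02]
 [ 9.000e-04  1.000e-04 -1.000e+00  6.600e-02]
 [ 0.000e+00  0.000e+00  0.000e+00  1.000e+00]]
side [[326.4, 279.7], [309.9, 263.3], [318.0, 271.4]]
top [[184.8, 211.1], [208.2, 207.1], [196.5, 209.1]]
```

View pics/d1.png

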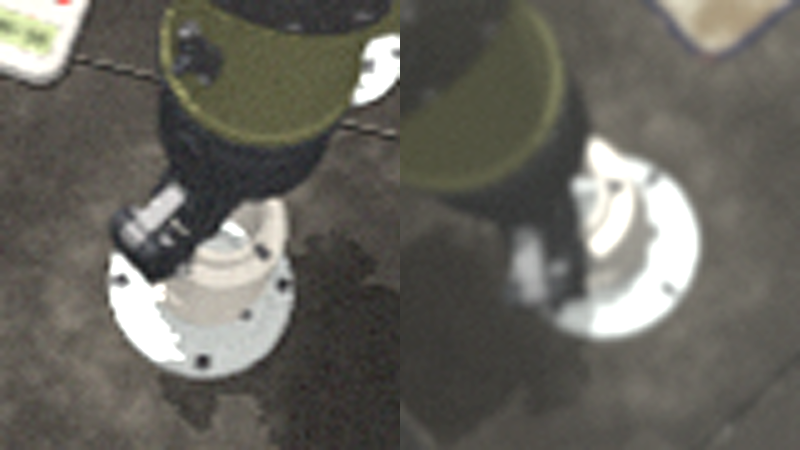

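Request:
step_arm(moves=[{"linear":[-0.001,0,0.005],"dr":[0,0,0],"gripper":0.05},{"linear":[0,0,0.004],"dr":[0,0,0],"gripper":0.05},{"linear":[0,0,0.003],"dr":[0,0,0],"gripper":0.05},{"linear":[0,0,0.003],"dr":[0,0,0],"gripper":0.05},{"linear":[0,0,0.002],"dr":[0,0,0],"gripper":0.05},{"linear":[0,0,0],"dr":[0,0,0],"gripper":0.05},{"linear":[0,0,0],"dr":[0,0,0],"gripper":0.05}])

```text
time: 7.3
eef_pos: [0.4748, -0.0254, 0.048]
orientation: [-3.14, -0.001, 1.784]
contact_force: [0.4, -0.2, -2.9]
gripper_width: 0.673
grip_force: 65.5
```

Request:
step_arm(moves=[{"linear":[0,0,0.003],"dr":[0,0,0],"gripper":0.05},{"linear":[0,0,0.003],"dr":[0,0,0],"gripper":0.05},{"linear":[0,0,0.002],"dr":[0,0,0],"gripper":0.05},{"linear":[0,0,0],"dr":[0,0,0],"gripper":0.05},{"linear":[0,0,0],"dr":[0,0,0],"gripper":0.05}])

```text
time: 7.72
eef_pos: [0.4747, -0.0254, 0.0399]
orientation: [-3.14, -0.002, 1.784]
contact_force: [-0.3, -0.2, -3.8]
gripper_width: 0.676
grip_force: 65.5
```

Request:
step_arm(moves=[{"linear":[0,0,0.002],"dr":[0,0,0],"gripper":0.05},{"linear":[0,0,0.002],"dr":[0,0,0],"gripper":0.05},{"linear":[0,0,0],"dr":[0,0,0],"gripper":0.05}])

```text
time: 7.97
eef_pos: [0.4747, -0.0254, 0.0358]
orientation: [-3.14, -0.001, 1.784]
contact_force: [-0.8, -0.5, -3.0]
gripper_width: 0.675
grip_force: 65.4
```

Request:
step_arm(moves=[{"linear":[0,0,0.001],"dr":[0,0,0],"gripper":0.05},{"linear":[0,0,0.001],"dr":[0,0,0],"gripper":0.05},{"linear":[0,0,0],"dr":[0,0,0],"gripper":0.05}])

```text
time: 8.22
eef_pos: [0.4748, -0.0256, 0.0349]
orientation: [-3.141, -0.002, 1.783]
contact_force: [-4.5, 0.8, 11.3]
gripper_width: 0.672
grip_force: 67.1
```

Request:
step_arm(moves=[{"linear":[0,0,0.001],"dr":[0,0,0],"gripper":0.05},{"linear":[0,0,0.001],"dr":[0,0,0],"gripper":0.05},{"linear":[0,0,0],"dr":[0,0,0],"gripper":0.05}])

```text
time: 8.47
eef_pos: [0.4748, -0.0255, 0.0346]
orientation: [3.14, -0.004, 1.783]
contact_force: [-10.9, 3.1, 38.1]
gripper_width: 0.676
grip_force: 70.3
```

Request:
step_arm(moves=[{"linear":[0,0,-0.0025],"dr":[0,0,0],"gripper":0.05},{"linear":[0,0,0],"dr":[0,0,3],"gripper":0.05},{"linear":[0,-0.0001,0],"dr":[0,0,5],"gripper":0.05},{"linear":[0,-0.0001,0],"dr":[0,0,5],"gripper":0.05},{"linear":[0,-0.0001,0],"dr":[0,0,5],"gripper":0.05},{"linear":[0,0,0],"dr":[0,0,0],"gripper":0.05}])

```text
time: 8.97
eef_pos: [0.4745, -0.0257, 0.035]
orientation: [-3.14, -0.001, 1.464]
contact_force: [-3.0, -0.2, 7.1]
gripper_width: 0.675
grip_force: 66.6
```

```bash
cat > s.py <<'E'
from g import *
s=bot.sense();P=pose()
print(round(s["time"],2),"q",s["qpos"].round(2),"pos",s["eef_pos"].round(4),"yawx",np.degrees(np.arctan2(P[1,0],P[0,0])).round(1),"F",s["contact_force"].round(1),"M",s["ft_torque"].round(2),"w",round(s["gripper_width"],3),"tilt",P[:2,2].round(4))
E
python3 s.py
```

```text
8.97 q [-0.61  0.71  0.99  2.1  -0.85  0.81  0.81] pos [ 0.4745 -0.0257  0.035 ] yawx 83.9 F [-3.  -0.2  7.1] M [ 0.02  0.7  -0.1 ] w 0.675 tilt [-0.0013  0.001 ]
```

Request:
step_arm(moves=[{"linear":[0,-0.0001,0],"dr":[0,0,6],"gripper":0.05},{"linear":[0,-0.0001,0],"dr":[0,0,6],"gripper":0.05},{"linear":[0,-0.0001,0],"dr":[0,0,6],"gripper":0.05},{"linear":[0,-0.0001,0],"dr":[0,0,6],"gripper":0.05},{"linear":[0,-0.0001,0],"dr":[0,0,6],"gripper":0.05},{"linear":[0,-0.0001,0],"dr":[0,0,6],"gripper":0.05},{"linear":[0,0,0],"dr":[0,0,0],"gripper":0.05}])

```text
time: 9.55
eef_pos: [0.4738, -0.0255, 0.035]
orientation: [-3.14, 0.001, 0.835]
contact_force: [-3.6, 0.6, 8.7]
gripper_width: 0.674
grip_force: 66.8
```

```bash
python3 s.py
```

```text
9.55 q [-0.67  0.8   1.16  2.1  -0.96  0.93  0.31] pos [ 0.4738 -0.0255  0.035 ] yawx 47.8 F [-3.6  0.6  8.7] M [ 0.11  0.83 -0.19] w 0.674 tilt [-0.0017  0.0008]
```

Request:
step_arm(moves=[{"linear":[0,-0.0001,0],"dr":[0,0,6],"gripper":0.05},{"linear":[0,-0.0001,0],"dr":[0,0,6],"gripper":0.05},{"linear":[0,0,0],"dr":[0,0,6],"gripper":0.05},{"linear":[0,0,0],"dr":[0,0,4],"gripper":0.05},{"linear":[0,0,0],"dr":[0,0,0],"gripper":0.05}])

```text
time: 9.97
eef_pos: [0.4736, -0.0254, 0.035]
orientation: [-3.14, 0.001, 0.453]
contact_force: [-4.6, 1.0, 8.1]
gripper_width: 0.674
grip_force: 66.8
```

Request:
step_arm(moves=[{"linear":[0,0,0],"dr":[0,0,4],"gripper":0.05},{"linear":[0,0,0],"dr":[0,0,4],"gripper":0.05},{"linear":[0,0,0],"dr":[0,0,0],"gripper":0.05}])

```text
time: 10.22
eef_pos: [0.4724, -0.0259, 0.035]
orientation: [-3.14, 0.003, 0.314]
contact_force: [-8.6, -0.2, 11.3]
gripper_width: 0.671
grip_force: 67.1
```

```bash
python3 s.py
```

```text
10.22 q [-0.7   0.87  1.27  2.1  -1.02  1.02 -0.13] pos [ 0.4724 -0.0259  0.035 ] yawx 18.0 F [-8.6 -0.2 11.3] M [-0.31  1.71  0.24] w 0.671 tilt [-0.0037  0.0003]
```

Request:
step_arm(moves=[{"linear":[0,0,0],"dr":[0,0,3],"gripper":0.05},{"linear":[0,0,0],"dr":[0,0,3],"gripper":0.05},{"linear":[0,0,0],"dr":[0,0,0],"gripper":0.05}])

```text
time: 10.47
eef_pos: [0.4735, -0.0253, 0.035]
orientation: [-3.141, 0.003, 0.215]
contact_force: [-5.6, 0.2, 7.6]
gripper_width: 0.669
grip_force: 71.8
```

```bash
python3 s.py
```

```text
10.47 q [-0.7   0.88  1.28  2.1  -1.03  1.03 -0.22] pos [ 0.4735 -0.0253  0.035 ] yawx 12.3 F [-5.6  0.2  7.6] M [-0.2   0.98  1.67] w 0.669 tilt [-0.0027  0.0003]
```

The stop is felt (Mz 1.7 N m). Releasing and rising.

Request:
step_arm(moves=[{"linear":[0,0,0],"dr":[0,0,-1],"gripper":0.0854},{"linear":[0,0,0],"dr":[0,0,0],"gripper":0.0854},{"linear":[0,0,0],"dr":[0,0,0],"gripper":0.0854},{"linear":[0,0,0],"dr":[0,0,0],"gripper":0.0854},{"linear":[0,0,0],"dr":[0,0,0],"gripper":0.0854},{"linear":[0,0,-0.02],"dr":[0,0,0],"gripper":0.0854},{"linear":[0,0,-0.03],"dr":[0,0,0],"gripper":0.0854},{"linear":[0,0,-0.04],"dr":[0,0,0],"gripper":0.0854}])

```text
time: 11.13
eef_pos: [0.4726, -0.0249, 0.1237]
orientation: [-3.14, 0.006, 0.23]
contact_force: [0.7, 1.1, 0.5]
gripper_width: 1.003
grip_force: 0.0
```

Run:
```python
from g import *
import s
c=np.array([.5925,-.27,.0839])-.06*ax;print("cfoot",c)
x=np.array([-np.cos(.4363)*np.cos(psi),-np.cos(.4363)*np.sin(psi),-np.sin(.4363)])
P=pose();U=P.copy();U[2,3]=.26
pre=mk(c+.13*ax,x,-ax);print(pre.round(3));plan(P,pre,.035,6);plan(U,pre,.035,6)
```

```text
11.13 q [-0.77  0.7   1.31  2.   -0.78  1.09 -0.44] pos [ 0.4726 -0.0249  0.1237] yawx 13.2 F [0.7 1.1 0.5] M [ 0.08 -0.09 -0.03] w 1.003 tilt [-0.0061 -0.0002]
cfoot [ 0.61528923 -0.28111505  0.02952071]
[[-0.815  0.438  0.38   0.566]
 [ 0.397  0.899 -0.185 -0.257]
 [-0.423  0.    -0.906  0.147]
 [ 0.     0.     0.     1.   ]]
rows 24 linear [-0.0115, 0.0072, 0.0022] dr [-1.29, -0.45, -5.75]
rows 24 linear [-0.0103, 0.0059, 0.0077] dr [-1.29, -0.45, -5.75]
```

Request:
step_arm(moves=[{"linear":[0,0,-0.034],"dr":[0,0,0],"gripper":0.0854},{"linear":[0,0,-0.034],"dr":[0,0,0],"gripper":0.0854},{"linear":[0,0,-0.034],"dr":[0,0,0],"gripper":0.0854},{"linear":[0,0,-0.034],"dr":[0,0,0],"gripper":0.0854},{"linear":[-0.0103,0.0059,0.0077],"dr":[-1.29,-0.45,-5.75],"gripper":0.0854},{"linear":[-0.0103,0.0059,0.0077],"dr":[-1.29,-0.45,-5.75],"gripper":0.0854},{"linear":[-0.0103,0.0059,0.0077],"dr":[-1.29,-0.45,-5.75],"gripper":0.0854},{"linear":[-0.0103,0.0059,0.0077],"dr":[-1.29,-0.45,-5.75],"gripper":0.0854}])

```text
time: 11.8
eef_pos: [0.4446, -0.0635, 0.231]
orientation: [3.061, 0.049, 0.635]
contact_force: [0.3, 0.1, 0.3]
gripper_width: 1.0
grip_force: 0.0
```

Request:
step_arm(moves=[{"linear":[-0.0103,0.0059,0.0077],"dr":[-1.29,-0.45,-5.75],"gripper":0.0854},{"linear":[-0.0103,0.0059,0.0077],"dr":[-1.29,-0.45,-5.75],"gripper":0.0854},{"linear":[-0.0103,0.0059,0.0077],"dr":[-1.29,-0.45,-5.75],"gripper":0.0854},{"linear":[-0.0103,0.0059,0.0077],"dr":[-1.29,-0.45,-5.75],"gripper":0.0854},{"linear":[-0.0103,0.0059,0.0077],"dr":[-1.29,-0.45,-5.75],"gripper":0.0854},{"linear":[-0.0103,0.0059,0.0077],"dr":[-1.29,-0.45,-5.75],"gripper":0.0854},{"linear":[-0.0103,0.0059,0.0077],"dr":[-1.29,-0.45,-5.75],"gripper":0.0854},{"linear":[-0.0103,0.0059,0.0077],"dr":[-1.29,-0.45,-5.75],"gripper":0.0854}])

```text
time: 12.47
eef_pos: [0.4413, -0.1646, 0.1858]
orientation: [2.983, 0.216, 1.43]
contact_force: [-0.1, -0.2, -0.8]
gripper_width: 1.002
grip_force: 0.0
```

Run:
```python
from g import *
import s
c=np.array([.6153,-.2811,.0295])
x=np.array([-np.cos(.4363)*np.cos(psi),-np.cos(.4363)*np.sin(psi),-np.sin(.4363)])
P=pose();pre=mk(c+.13*ax,x,-ax);plan(P,pre,.035,6)
```

```text
12.47 q [-0.65  0.3   1.01  2.09 -0.1   0.69  0.26] pos [ 0.4413 -0.1646  0.1858] yawx 81.9 F [-0.1 -0.2 -0.8] M [ 0.24  0.07 -0.02] w 1.002 tilt [ 0.127  -0.2322]
rows 12 linear [-0.0102, 0.0058, 0.0077] dr [-1.26, -0.45, -5.73]
```

Request:
step_arm(moves=[{"linear":[-0.0102,0.0058,0.0077],"dr":[-1.26,-0.45,-5.73],"gripper":0.0854},{"linear":[-0.0102,0.0058,0.0077],"dr":[-1.26,-0.45,-5.73],"gripper":0.0854},{"linear":[-0.0102,0.0058,0.0077],"dr":[-1.26,-0.45,-5.73],"gripper":0.0854},{"linear":[-0.0102,0.0058,0.0077],"dr":[-1.26,-0.45,-5.73],"gripper":0.0854},{"linear":[-0.0102,0.0058,0.0077],"dr":[-1.26,-0.45,-5.73],"gripper":0.0854},{"linear":[-0.0102,0.0058,0.0077],"dr":[-1.26,-0.45,-5.73],"gripper":0.0854}])

```text
time: 12.97
eef_pos: [0.4894, -0.2289, 0.1634]
orientation: [3.023, 0.351, 2.041]
contact_force: [-0.2, -0.2, -1.0]
gripper_width: 1.004
grip_force: 0.0
```

Request:
step_arm(moves=[{"linear":[-0.0102,0.0058,0.0077],"dr":[-1.26,-0.45,-5.73],"gripper":0.0854},{"linear":[-0.0102,0.0058,0.0077],"dr":[-1.26,-0.45,-5.73],"gripper":0.0854},{"linear":[-0.0102,0.0058,0.0077],"dr":[-1.26,-0.45,-5.73],"gripper":0.0854},{"linear":[-0.0102,0.0058,0.0077],"dr":[-1.26,-0.45,-5.73],"gripper":0.0854},{"linear":[-0.0102,0.0058,0.0077],"dr":[-1.26,-0.45,-5.73],"gripper":0.0854},{"linear":[-0.0102,0.0058,0.0077],"dr":[-1.26,-0.45,-5.73],"gripper":0.0854},{"linear":[0,0,0],"dr":[0,0,0],"gripper":0.0854},{"linear":[0,0,0],"dr":[0,0,0],"gripper":0.0854}])

```text
time: 13.63
eef_pos: [0.5648, -0.2578, 0.1464]
orientation: [3.14, 0.435, 2.678]
contact_force: [-0.3, 0.0, 0.2]
gripper_width: 1.002
grip_force: 0.0
```

Run:
```python
from g import *
import s
c=np.array([.6153,-.2811,.0295])
x=np.array([-np.cos(.4363)*np.cos(psi),-np.cos(.4363)*np.sin(psi),-np.sin(.4363)])
S=bot.capture("side")[:,:,::-1];T=bot.capture("top")[:,:,::-1]
P=pose();plan(P,mk(c+.13*ax,x,-ax));plan(P,mk(c+.013*ax,x,-ax))
o=np.hstack([crop("",S,280,220,80,100,5),crop("",T,160,165,80,100,5)]);o=cv2.convertScaleAbs(o,alpha=.85);cv2.imwrite("pics/mould.png",o)
cv2.imwrite("pics/m_s.png",S);cv2.imwrite("pics/m_t.png",T)
b=np.array([.4743,-.0245,.014])
for yaw in(18,):
  a=np.radians(yaw);d=np.array([np.cos(a),np.sin(a),0])*.028
  for n,X0,Y0,o in(("side",280,220,0),("top",160,165,400)):print(n,((proj(n,[b+[0,0,.0775]+d,b+[0,0,.0775]-d,b+[0,0,.081]])-[X0,Y0])*5+[o,0]).astype(int).tolist())
```

```text
13.63 q [ 0.21  0.35  0.21  2.06 -0.13  0.31  1.61] pos [ 0.5648 -0.2578  0.1464] yawx 153.4 F [-0.3  0.   0.2] M [ 0.19  0.41 -0.02] w 1.002 tilt [ 0.377  -0.1874]
rows 1 linear [-0.0013, 0.0003, -0.0002] dr [-0.17, -0.1, -0.44]
rows 3 linear [-0.0005, 0.0002, 0.0389] dr [-0.06, -0.03, -0.15]
side [[150, 319], [222, 238], [187, 275]]
top [[581, 182], [607, 289], [592, 234]]
```

View pics/mould.png

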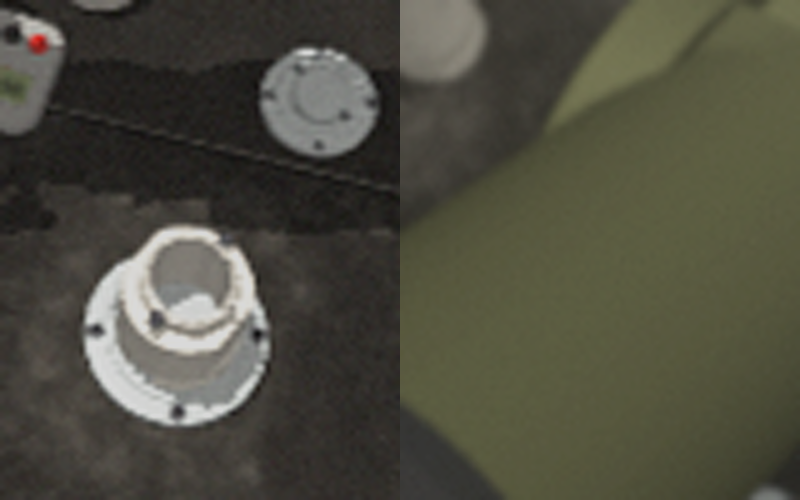

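Side view: the mould stands upright with pins at crop (157,320) and (228,240), matching the predicted locked yaw of 18° to within a degree. Now grasping the collar.

Request:
step_arm(moves=[{"linear":[-0.0013,0,0.03],"dr":[-0.17,-0.1,-0.44],"gripper":0.0854},{"linear":[0,0,0.03],"dr":[0,0,0],"gripper":0.0854},{"linear":[0,0,0.025],"dr":[0,0,0],"gripper":0.0854},{"linear":[0,0,0.015],"dr":[0,0,0],"gripper":0.0854},{"linear":[0,0,0.01],"dr":[0,0,0],"gripper":0.0854},{"linear":[0,0,0],"dr":[0,0,0],"gripper":0.0854}])

```text
time: 14.23
eef_pos: [0.5995, -0.2698, 0.064]
orientation: [3.136, 0.428, 2.689]
contact_force: [-0.8, 0.0, 0.4]
gripper_width: 1.0
grip_force: 0.0
```

Request:
step_arm(moves=[{"linear":[0,0,0],"dr":[0,0,0],"gripper":0.07},{"linear":[0,0,0],"dr":[0,0,0],"gripper":0.05},{"linear":[0,0,0],"dr":[0,0,0],"gripper":0.05},{"linear":[0,0,0],"dr":[0,0,0],"gripper":0.05},{"linear":[0,0,0],"dr":[0,0,0],"gripper":0.05},{"linear":[0,0,0],"dr":[0,0,0],"gripper":0.05},{"linear":[0,0,0],"dr":[0,0,0],"gripper":0.05}])

```text
time: 14.82
eef_pos: [0.5993, -0.2715, 0.0657]
orientation: [3.137, 0.43, 2.69]
contact_force: [1.0, 0.5, 0.1]
gripper_width: 0.591
grip_force: 0.0
```

Run:
```python
from g import *
import s
c=np.array([.6153,-.2811,.0295]);P=pose();print("TCP from foot: along axis",(P[:3,3]-c)@ax,"lateral in tool",(P[:3,:3].T@(c-P[:3,3])).round(4), "tilt vs axis deg",np.degrees(np.arccos(-P[:3,2]@ax)))
```

```text
14.82 q [ 0.18  0.53  0.27  2.05 -0.72  0.18  2.2 ] pos [ 0.5993 -0.2715  0.0657] yawx 154.1 F [1.  0.5 0.1] M [ 0.22  0.44 -0.03] w 0.591 tilt [ 0.3776 -0.1777]
TCP from foot: along axis 0.04066824288374268 lateral in tool [-0.0017 -0.0019  0.0406] tilt vs axis deg 0.47545329746584225
```

The fingers closed above the collar: q6 reached its limit 40 mm above the foot. The pads may pitch freely on the flats, so I'll reopen and come in tilted less.

Request:
step_arm(moves=[{"linear":[0,0,-0.01],"dr":[0,0,0],"gripper":0.0854},{"linear":[0,0,-0.01],"dr":[0,0,0],"gripper":0.0854},{"linear":[0,0,-0.01],"dr":[0,0,0],"gripper":0.0854},{"linear":[0,0,0],"dr":[0,0,0],"gripper":0.0854},{"linear":[0,0,0],"dr":[0,0,0],"gripper":0.0854}])

```text
time: 15.23
eef_pos: [0.5884, -0.266, 0.0931]
orientation: [3.137, 0.431, 2.691]
contact_force: [1.2, 0.3, 0.8]
gripper_width: 1.001
grip_force: 0.0
```

```bash
cat > col.py <<'E'
from g import *
c=np.array([.6153,-.2811,.0295])
def tgt(t,h=0.,g=.042,k=.036):
    t=np.radians(t);z=np.array([np.sin(t)*np.cos(psi),np.sin(t)*np.sin(psi),-np.cos(t)])
    return mk(c+(g+h)*ax+k*z,[-np.cos(psi),-np.sin(psi),0],z)
E
python3 - <<'E'
from col import *
import s
S=bot.capture("side")[:,:,::-1];T=bot.capture("top")[:,:,::-1]
cv2.imwrite("pics/c2.png",np.hstack([crop("",S,190,150,80,100,5),crop("",T,260,120,80,100,5)]))
P=pose();A=tgt(12,.045);plan(P,A);plan(A,tgt(12));print(A[:3,3],tgt(12)[:3,3])
for n in("side","top"):print(n,proj(n,[c+.06*ax,c]).round(1).tolist())
E
```

```text
15.23 q [ 0.12  0.49  0.36  2.06 -0.69  0.24  2.16] pos [ 0.5884 -0.266   0.0931] yawx 154.2 F [1.2 0.3 0.8] M [0.17 0.35 0.03] w 1.001 tilt [ 0.3781 -0.1778]
rows 2 linear [0.0027, -0.001, 0.0093] dr [0.16, 6.31, 0.1]
rows 2 linear [-0.0051, 0.0, 0.0219] dr [-0.0, 0.0, 0.0]
[ 0.58898293 -0.26826431  0.07313665] [ 0.60607485 -0.2766006   0.03235219]
side [[229.6, 221.5], [222.2, 231.0]]
top [[300.4, 170.7], [303.8, 169.3]]
```

View pics/c2.png

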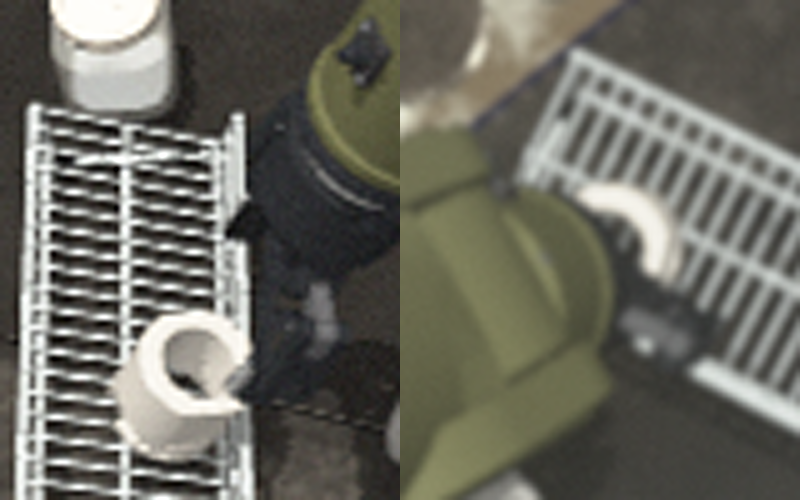

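The collar is undisturbed, its top centre at side (229,222) as predicted. That was my last picture, so I continue by numbers.

Request:
step_arm(moves=[{"linear":[0.0027,-0.001,0.0093],"dr":[0.16,6.31,0.1],"gripper":0.0854},{"linear":[0.0027,-0.001,0.0093],"dr":[0.16,6.31,0.1],"gripper":0.0854},{"linear":[-0.0034,0,0.0146],"dr":[0,0,0],"gripper":0.0854},{"linear":[-0.0034,0,0.0146],"dr":[0,0,0],"gripper":0.0854},{"linear":[-0.0034,0,0.0146],"dr":[0,0,0],"gripper":0.0854},{"linear":[0,0,0],"dr":[0,0,0],"gripper":0.0854},{"linear":[0,0,0],"dr":[0,0,0],"gripper":0.0854}])

```text
time: 15.92
eef_pos: [0.6055, -0.2767, 0.0317]
orientation: [3.14, 0.219, 2.686]
contact_force: [1.0, 0.2, 1.3]
gripper_width: 1.002
grip_force: 0.0
```

Run:
```python
from col import *
import s
plan(pose(),tgt(12))
```

```text
15.92 q [ 0.07  0.68  0.5   1.84 -0.62  0.54  2.07] pos [ 0.6055 -0.2767  0.0317] yawx 153.9 F [1.  0.2 1.3] M [ 0.1   0.27 -0.02] w 1.002 tilt [ 0.1963 -0.0942]
rows 1 linear [-0.0007, 0.0003, -0.0005] dr [0.08, 0.58, -0.08]
```

Request:
step_arm(moves=[{"linear":[0,0,0],"dr":[0,0,0],"gripper":0.07},{"linear":[0,0,0],"dr":[0,0,0],"gripper":0.05},{"linear":[0,0,0],"dr":[0,0,0],"gripper":0.05},{"linear":[0,0,0],"dr":[0,0,0],"gripper":0.05},{"linear":[0,0,0],"dr":[0,0,0],"gripper":0.05},{"linear":[0,0,0],"dr":[0,0,0],"gripper":0.05},{"linear":[0,0,0],"dr":[0,0,0],"gripper":0.05}])

```text
time: 16.5
eef_pos: [0.6066, -0.2767, 0.0352]
orientation: [3.139, 0.223, 2.688]
contact_force: [-4.2, 2.1, 7.3]
gripper_width: 0.709
grip_force: 62.9
```

```bash
python3 s.py
```

```text
16.5 q [ 0.07  0.68  0.51  1.83 -0.62  0.55  2.07] pos [ 0.6066 -0.2767  0.0352] yawx 154.0 F [-4.2  2.1  7.3] M [0.39 0.86 0.16] w 0.709 tilt [ 0.1995 -0.0946]
```

```bash
cat >> col.py <<'E'
import os
def colframe():  # collar pose in tool frame, frozen at the grasp
    if not os.path.exists("rel.npy"):
        P=pose();y=P[:3,1];z=ax-(ax@y)*y;z/=np.linalg.norm(z)
        C=np.eye(4);C[:3,:3]=np.c_[np.cross(-y,z),-y,z];C[:3,3]=c+((P[:3,3]-c)@y)*y;np.save("rel.npy",np.linalg.inv(P)@C)
    return np.load("rel.npy")
def toolfor(p,yaw):
    a=np.radians(yaw);C=np.eye(4);C[:3,:3]=np.c_[[np.cos(a),np.sin(a),0],[-np.sin(a),np.cos(a),0],[0,0,1]];C[:3,3]=p
    return C@np.linalg.inv(colframe())
def coll():
    C=pose()@colframe();print("collar foot",C[:3,3].round(4),"yaw",np.degrees(np.arctan2(C[1,0],C[0,0])).round(1),"axis",C[:2,2].round(4));return C
E
python3 - <<'E'
from col import *
C=coll();P=pose();print("lift dir in tool",(P[:3,:3].T@ax).round(3))
L=P.copy();L[:3,3]+=.08*ax
B=toolfor([.4745,-.025,.17],198);print(B.round(3));plan(L,B,.035,6)
E
```

```text
collar foot [ 0.6154 -0.281   0.0295] yaw 153.9 axis [-0.3808  0.1832]
lift dir in tool [ 0.212  0.002 -0.977]
[[-0.929 -0.309 -0.202  0.468]
 [-0.302  0.951 -0.066 -0.027]
 [ 0.212 -0.    -0.977  0.179]
 [ 0.     0.     0.     1.   ]]
rows 9 linear [0.015, 0.0247, -0.0091] dr [-0.01, 2.64, -4.92]
```

Request:
step_arm(moves=[{"linear":[0.0017,0,-0.0078],"dr":[0,0,0],"gripper":0.05},{"linear":[0.0034,0,-0.0156],"dr":[0,0,0],"gripper":0.05},{"linear":[0.0034,0,-0.0156],"dr":[0,0,0],"gripper":0.05},{"linear":[0.0034,0,-0.0156],"dr":[0,0,0],"gripper":0.05},{"linear":[0.0051,0,-0.0234],"dr":[0,0,0],"gripper":0.05},{"linear":[0,0,0],"dr":[0,0,0],"gripper":0.05}])

```text
time: 17.0
eef_pos: [0.5765, -0.2627, 0.111]
orientation: [3.139, 0.226, 2.687]
contact_force: [-0.0, -1.8, -1.6]
gripper_width: 0.701
grip_force: 65.8
```

Run:
```python
from col import *
import s
plan(pose(),toolfor([.4745,-.025,.17],198),.035,6)
```

```text
17.0 q [-0.01  0.55  0.61  1.85 -0.53  0.66  2.  ] pos [ 0.5765 -0.2627  0.111 ] yawx 153.9 F [-0.  -1.8 -1.6] M [ 0.14  0.33 -0.05] w 0.701 tilt [ 0.2028 -0.0962]
rows 9 linear [0.0151, 0.0248, -0.0088] dr [-0.02, 2.67, -4.93]
```

Request:
step_arm(moves=[{"linear":[0.0151,0.0248,-0.0088],"dr":[0,2.67,-4.93],"gripper":0.05},{"linear":[0.0151,0.0248,-0.0088],"dr":[0,2.67,-4.93],"gripper":0.05},{"linear":[0.0151,0.0248,-0.0088],"dr":[0,2.67,-4.93],"gripper":0.05},{"linear":[0.0151,0.0248,-0.0088],"dr":[0,2.67,-4.93],"gripper":0.05},{"linear":[0.0151,0.0248,-0.0088],"dr":[0,2.67,-4.93],"gripper":0.05},{"linear":[0.0151,0.0248,-0.0088],"dr":[0,2.67,-4.93],"gripper":0.05}])

```text
time: 17.5
eef_pos: [0.5203, -0.0937, 0.1462]
orientation: [-3.104, -0.075, -3.08]
contact_force: [0.8, 1.1, -2.4]
gripper_width: 0.708
grip_force: 66.0
```

Request:
step_arm(moves=[{"linear":[0.0151,0.0248,-0.0088],"dr":[0,2.67,-4.93],"gripper":0.05},{"linear":[0.0151,0.0248,-0.0088],"dr":[0,2.67,-4.93],"gripper":0.05},{"linear":[0.0151,0.0248,-0.0088],"dr":[0,2.67,-4.93],"gripper":0.05},{"linear":[0,0,0],"dr":[0,0,0],"gripper":0.05},{"linear":[0,0,0],"dr":[0,0,0],"gripper":0.05}])

```text
time: 17.92
eef_pos: [0.4691, -0.025, 0.1756]
orientation: [3.14, -0.217, -2.823]
contact_force: [0.9, -0.5, -2.9]
gripper_width: 0.706
grip_force: 66.1
```

Run:
```python
from col import *
import s
coll();plan(pose(),toolfor([.4745,-.025,.17],198))
S=bot.capture("side")[:,:,::-1];T=bot.capture("top")[:,:,::-1];cv2.imwrite("pics/h_s.png",S);cv2.imwrite("pics/h_t.png",T)
C=coll();pr=C[:3,3]+.06*C[:3,2]
for n,I in(("side",S),("top",T)):
    u=proj(n,[pr])[0];print(n,"collar top pred",u.round(1))
    g=cv2.cvtColor(I,cv2.COLOR_BGR2GRAY);x,y=int(u[0]),int(u[1])
    for r in range(y-15,y+16):print("".join(" .:-=+*#%@"[min(9,v//26)] for v in g[r,x-22:x+23]))
```

```text
17.92 q [-0.4   0.46  0.54  1.75 -0.15  1.19  2.07] pos [ 0.4691 -0.025   0.1756] yawx -161.8 F [ 0.9 -0.5 -2.9] M [ 0.04 -0.34 -0.  ] w 0.706 tilt [-0.2049 -0.0662]
collar foot [ 0.4751 -0.023   0.1663] yaw -161.8 axis [ 0.0035 -0.0002]
rows 1 linear [0.002, -0.0017, -0.0033] dr [0.02, -0.19, 0.23]
collar foot [ 0.475  -0.0253  0.166 ] yaw -162.0 axis [0.0038 0.0012]
side collar top pred [322.7 254.6]
::::::...........................::::::::-#@@
:::::..........................::::::::::=%@@
:::::....................:..:::::::::::::*%@@
::::.....................:::::::::::::::.*@@@
::::.......:...........::::::::::::::::::=*#%
:::::.....:........:::::::::::::::::::-:+*+++
::::::..........:::::::::::::::::::::-::%@@@@
:::::::::::..:.:.:::::::::::::::::::::::#@@@@
::::::--:....::...::::::::::::::::::-:.+#%%%@
.::::..:..........:::::::::::::::::-:. *@@@*%
..::::............::::::::::::::::-:...*@@%=*
:..:-:::..........::::::::::::::--::...:-+###
::..:-::......::..::::::::::::::-:......:.:::
::. .:::......:-:::::::::::::---:......:::::.
:::..........::::::::::::::---::......:---:::
::::
[... 1491 characters left out ...]
@@@#+++==-
.:---::-+***+======--:::::-----=*%@@@@#++++=-
.:---::-+***+=====--:::::::----=#@@@@@#++++=-
.::---::=****+=-----:::::::--:-+%@@@@@#+=+++=
.::---::-+***+==----::::::::--=*@@@@@%*+=+***
:..:---:-=***+===---:-::::::-=*%@@@@@#+==+*#%
...::----=+***+==---:---:::-=+%@@@@@%*+==+*#%
....::----+*****+=---------=+#@@@@@@#+===++*%
.....:--:-=*##%%#*+=-----=+*%@@@@@@%*+===+**#
.....:::::=*%@@@@%#**+++**#%@@@@@@%#+====+***
........::-*%@@@@@@%%%%%%@@@@@@@@%#+====+*#**
.........:-+%@@@@@@@@@@@@@@@@@@@%#+=====+***+
..........:=*%@@@@@@@@@@@@@@@@@%#+=====++**++
..........::=*%%@@@@@@@@@@@@@%#*+======+***++
...........::=+*%%@@@@@@@@@%#*++======++**++*
............::-=+*#%%%%%%##*++=======+++++++*
```

The collar's ring is visible in the top picture data, with its bore centre at about (185,198) against a prediction of (185.6,198). Position is good; descending.

Request:
step_arm(moves=[{"linear":[-0.0032,0,0.0147],"dr":[0,0,0],"gripper":0.05},{"linear":[-0.0032,0,0.0147],"dr":[0,0,0],"gripper":0.05},{"linear":[-0.0032,0,0.0147],"dr":[0,0,0],"gripper":0.05},{"linear":[-0.0021,0,0.0098],"dr":[0,0,0],"gripper":0.05},{"linear":[-0.0017,0,0.0078],"dr":[0,0,0],"gripper":0.05},{"linear":[0,0,0],"dr":[0,0,0],"gripper":0.05},{"linear":[0,0,0],"dr":[0,0,0],"gripper":0.05}])

```text
time: 18.6
eef_pos: [0.4683, -0.0272, 0.1118]
orientation: [3.141, -0.22, -2.828]
contact_force: [0.5, -0.2, -2.4]
gripper_width: 0.707
grip_force: 66.1
```

Run:
```python
from col import *
import s
coll();plan(pose(),toolfor([.4748,-.025,.100],198))
```

```text
18.6 q [-0.38  0.53  0.51  1.83 -0.19  1.05  2.1 ] pos [ 0.4683 -0.0272  0.1118] yawx -162.0 F [ 0.5 -0.2 -2.4] M [ 0.06 -0.36 -0.06] w 0.707 tilt [-0.2075 -0.0666]
collar foot [ 0.4744 -0.0252  0.1025] yaw -162.0 axis [0.0059 0.0011]
rows 1 linear [-0.001, 0.0001, 0.0024] dr [0.04, -0.34, -0.01]
```

Request:
step_arm(moves=[{"linear":[-0.0006,0,0.0029],"dr":[0,-0.3,0],"gripper":0.05},{"linear":[-0.0006,0,0.0029],"dr":[0,0,0],"gripper":0.05},{"linear":[-0.0006,0,0.0029],"dr":[0,0,0],"gripper":0.05},{"linear":[-0.0004,0,0.002],"dr":[0,0,0],"gripper":0.05},{"linear":[0,0,0],"dr":[0,0,0],"gripper":0.05}])

```text
time: 19.02
eef_pos: [0.468, -0.0266, 0.1006]
orientation: [3.14, -0.214, -2.826]
contact_force: [0.2, -0.2, -2.1]
gripper_width: 0.703
grip_force: 66.1
```

Request:
step_arm(moves=[{"linear":[-0.0004,0,0.002],"dr":[0,0,0],"gripper":0.05},{"linear":[-0.0004,0,0.002],"dr":[0,0,0],"gripper":0.05},{"linear":[0,0,0],"dr":[0,0,0],"gripper":0.05}])

```text
time: 19.27
eef_pos: [0.468, -0.0266, 0.0965]
orientation: [3.14, -0.214, -2.826]
contact_force: [-0.4, -1.4, -2.5]
gripper_width: 0.705
grip_force: 66.0
```

Request:
step_arm(moves=[{"linear":[-0.0004,0,0.002],"dr":[0,0,0],"gripper":0.05},{"linear":[-0.0004,0,0.002],"dr":[0,0,0],"gripper":0.05},{"linear":[-0.0002,0,0.001],"dr":[0,0,0],"gripper":0.05},{"linear":[0,0,0],"dr":[0,0,0],"gripper":0.05}])

```text
time: 19.6
eef_pos: [0.4678, -0.0267, 0.0914]
orientation: [3.14, -0.215, -2.826]
contact_force: [-0.1, -0.4, -2.3]
gripper_width: 0.71
grip_force: 65.9
```

Request:
step_arm(moves=[{"linear":[-0.0002,0,0.001],"dr":[0,0,0],"gripper":0.05},{"linear":[-0.0002,0,0.001],"dr":[0,0,0],"gripper":0.05},{"linear":[0,0,0],"dr":[0,0,0],"gripper":0.05}])

```text
time: 19.85
eef_pos: [0.4678, -0.0267, 0.0894]
orientation: [3.14, -0.214, -2.826]
contact_force: [-0.2, 0.7, -3.9]
gripper_width: 0.709
grip_force: 65.9
```

Request:
step_arm(moves=[{"linear":[-0.0002,0,0.001],"dr":[0,0,0],"gripper":0.05},{"linear":[-0.0002,0,0.001],"dr":[0,0,0],"gripper":0.05},{"linear":[0,0,0],"dr":[0,0,0],"gripper":0.05}])

```text
time: 20.1
eef_pos: [0.4679, -0.0268, 0.0881]
orientation: [3.14, -0.214, -2.827]
contact_force: [-1.1, 1.1, 4.9]
gripper_width: 0.709
grip_force: 66.6
```

Request:
step_arm(moves=[{"linear":[-0.0002,0,0.001],"dr":[0,0,0],"gripper":0.05},{"linear":[0,0,0],"dr":[0,0,0],"gripper":0.05}])

```text
time: 20.27
eef_pos: [0.468, -0.0268, 0.088]
orientation: [3.14, -0.213, -2.827]
contact_force: [-2.0, 1.3, 14.5]
gripper_width: 0.706
grip_force: 67.4
```

Run:
```python
from col import *
import s
coll();P=pose();R=P[:3,:3]
w=R.T@np.array([0,0,-1.]);p=R.T@(np.array([.4746,-.0253,P[2,3]])-P[:3,3]);print(w.round(3),p.round(4))
for d in(5,6):
    print(d,(w*d).round(2).tolist(),(p-Ro.from_rotvec(w*np.radians(d)).as_matrix()@p).round(5).tolist())
```

```text
20.27 q [-0.37  0.56  0.5   1.87 -0.21  0.98  2.11] pos [ 0.468  -0.0268  0.088 ] yawx -162.0 F [-2.   1.3 14.5] M [ 0.33  0.98 -0.1 ] w 0.706 tilt [-0.2018 -0.064 ]
collar foot [ 0.4741 -0.0247  0.0787] yaw -162.0 axis [ 0.0001 -0.0016]
[-0.212 -0.002  0.977] [-0.0066 -0.0007 -0.0014]
5 [-1.06, -0.01, 4.89] [-8e-05, 0.00058, -2e-05]
6 [-1.27, -0.01, 5.86] [-0.0001, 0.0007, -2e-05]
```

Request:
step_arm(moves=[{"linear":[0.0002,0,-0.0012],"dr":[0,0,0],"gripper":0.05},{"linear":[-0.0001,0.0006,0],"dr":[-1.06,0,4.89],"gripper":0.05},{"linear":[-0.0001,0.0006,0],"dr":[-1.06,0,4.89],"gripper":0.05},{"linear":[-0.0001,0.0006,0],"dr":[-1.06,0,4.89],"gripper":0.05},{"linear":[0,0,0],"dr":[0,0,0],"gripper":0.05}])

```text
time: 20.68
eef_pos: [0.4681, -0.0252, 0.0881]
orientation: [3.141, -0.214, -3.093]
contact_force: [-0.2, 1.5, 5.4]
gripper_width: 0.7
grip_force: 66.7
```

```bash
python3 -c "
import s
from col import *
coll()"
```

```text
20.68 q [-0.36  0.58  0.56  1.86 -0.29  1.02  1.95] pos [ 0.4681 -0.0252  0.0881] yawx -177.2 F [-0.2  1.5  5.4] M [ 0.47 -0.03 -0.1 ] w 0.7 tilt [-0.212  -0.0093]
collar foot [ 0.4745 -0.0249  0.0788] yaw -177.2 axis [ 0.0001 -0.001 ]
```

Request:
step_arm(moves=[{"linear":[-0.0001,0.0007,0],"dr":[-1.27,0,5.86],"gripper":0.05},{"linear":[-0.0001,0.0007,0],"dr":[-1.27,0,5.86],"gripper":0.05},{"linear":[-0.0001,0.0007,0],"dr":[-1.27,0,5.86],"gripper":0.05},{"linear":[-0.0001,0.0007,0],"dr":[-1.27,0,5.86],"gripper":0.05},{"linear":[-0.0001,0.0007,0],"dr":[-1.27,0,5.86],"gripper":0.05},{"linear":[0,0,0],"dr":[0,0,0],"gripper":0.05}])

```text
time: 21.18
eef_pos: [0.4691, -0.022, 0.0881]
orientation: [3.141, -0.214, 2.668]
contact_force: [0.6, 0.3, 4.7]
gripper_width: 0.711
grip_force: 66.7
```

```bash
python3 -c "
import s
from col import *
coll()"
```

```text
21.18 q [-0.35  0.59  0.66  1.87 -0.46  1.05  1.64] pos [ 0.4691 -0.022   0.0881] yawx 152.9 F [0.6 0.3 4.7] M [ 0.31 -0.16 -0.05] w 0.711 tilt [-0.1883  0.0975]
collar foot [ 0.4748 -0.0249  0.0788] yaw 152.8 axis [-0.0004 -0.0007]
```

Request:
step_arm(moves=[{"linear":[-0.0001,0.0007,0],"dr":[-1.27,0,5.86],"gripper":0.05},{"linear":[-0.0001,0.0007,0],"dr":[-1.27,0,5.86],"gripper":0.05},{"linear":[-0.0001,0.0007,0],"dr":[-1.27,0,5.86],"gripper":0.05},{"linear":[-0.0001,0.0007,0],"dr":[-1.27,0,5.86],"gripper":0.05},{"linear":[-0.0001,0.0006,0],"dr":[-1.06,0,4.89],"gripper":0.05},{"linear":[0,0,0],"dr":[0,0,0],"gripper":0.05}])

```text
time: 21.68
eef_pos: [0.4716, -0.0196, 0.0881]
orientation: [3.141, -0.214, 2.165]
contact_force: [0.5, 0.7, 5.9]
gripper_width: 0.706
grip_force: 66.6
```

Request:
step_arm(moves=[{"linear":[-0.0001,0.0006,0],"dr":[-1.06,0,4.89],"gripper":0.05},{"linear":[-0.0001,0.0006,0],"dr":[-1.06,0,4.89],"gripper":0.05},{"linear":[0,0,0],"dr":[0,0,0],"gripper":0.05}])

```text
time: 21.93
eef_pos: [0.4727, -0.019, 0.0881]
orientation: [3.141, -0.214, 1.99]
contact_force: [0.7, 0.4, 7.5]
gripper_width: 0.708
grip_force: 66.6
```

```bash
python3 -c "
import s
from col import *
coll()"
```

```text
21.93 q [-0.38  0.6   0.81  1.95 -0.68  1.04  1.23] pos [ 0.4727 -0.019   0.0881] yawx 114.0 F [0.7 0.4 7.5] M [ 0.17 -0.15 -0.11] w 0.708 tilt [-0.0856  0.1941]
collar foot [ 0.4753 -0.0248  0.0788] yaw 114.0 axis [-0.0008 -0.0004]
```

Now at 84° with no stop torque yet; turning on to the stop.

Request:
step_arm(moves=[{"linear":[0,0.0005,0],"dr":[-0.85,0,3.9],"gripper":0.05},{"linear":[0,0,0],"dr":[0,0,0],"gripper":0.05}])

```text
time: 22.1
eef_pos: [0.4733, -0.0187, 0.0881]
orientation: [3.141, -0.214, 1.923]
contact_force: [0.2, 0.3, 5.6]
gripper_width: 0.708
grip_force: 66.6
```

Request:
step_arm(moves=[{"linear":[0,0.0005,0],"dr":[-0.85,0,3.9],"gripper":0.05},{"linear":[0,0,0],"dr":[0,0,0],"gripper":0.05}])

```text
time: 22.27
eef_pos: [0.4738, -0.0185, 0.0881]
orientation: [3.14, -0.214, 1.853]
contact_force: [1.0, -0.1, 6.1]
gripper_width: 0.71
grip_force: 66.6
```

```bash
python3 s.py
```

```text
22.27 q [-0.39  0.6   0.84  1.97 -0.72  1.03  1.14] pos [ 0.4738 -0.0185  0.0881] yawx 106.2 F [ 1.  -0.1  6.1] M [ 0.1  -0.12 -0.05] w 0.71 tilt [-0.0579  0.2039]
```

Request:
step_arm(moves=[{"linear":[0,0.0005,0],"dr":[-0.85,0,3.9],"gripper":0.05},{"linear":[0,0,0],"dr":[0,0,0],"gripper":0.05}])

```text
time: 22.43
eef_pos: [0.474, -0.0181, 0.088]
orientation: [3.141, -0.214, 1.784]
contact_force: [-0.8, 0.5, 7.7]
gripper_width: 0.704
grip_force: 67.2
```

Request:
step_arm(moves=[{"linear":[0,0.0005,0],"dr":[-0.85,0,3.9],"gripper":0.05},{"linear":[0,0,0],"dr":[0,0,0],"gripper":0.05}])

```text
time: 22.6
eef_pos: [0.4745, -0.0181, 0.088]
orientation: [3.141, -0.213, 1.718]
contact_force: [-1.3, -0.9, 7.8]
gripper_width: 0.71
grip_force: 72.1
```

```bash
python3 s.py
```

```text
22.6 q [-0.4   0.59  0.87  2.   -0.76  1.02  1.05] pos [ 0.4745 -0.0181  0.088 ] yawx 98.4 F [-1.3 -0.9  7.8] M [-0.02  0.01  1.46] w 0.71 tilt [-0.0303  0.2095]
```

Stop felt on the collar too (Mz 1.5 N m). Releasing.

Request:
step_arm(moves=[{"linear":[0,0,0],"dr":[0.2,0,-1],"gripper":0.0854},{"linear":[0,0,0],"dr":[0,0,0],"gripper":0.0854},{"linear":[0,0,0],"dr":[0,0,0],"gripper":0.0854},{"linear":[0,0,0],"dr":[0,0,0],"gripper":0.0854},{"linear":[0,0,0],"dr":[0,0,0],"gripper":0.0854},{"linear":[0,0,-0.02],"dr":[0,0,0],"gripper":0.0854},{"linear":[0,0,-0.03],"dr":[0,0,0],"gripper":0.0854},{"linear":[0,0,-0.035],"dr":[0,0,0],"gripper":0.0854}])

```text
time: 23.27
eef_pos: [0.476, -0.0357, 0.1704]
orientation: [-3.138, -0.215, 1.729]
contact_force: [0.6, -0.7, 0.2]
gripper_width: 0.994
grip_force: 0.0
```

Request:
step_arm(moves=[{"linear":[0,0,-0.035],"dr":[0,0,0],"gripper":0.0854},{"linear":[0,0,-0.035],"dr":[0,0,0],"gripper":0.0854},{"linear":[0,0.03,-0.02],"dr":[0,0,0],"gripper":0.0854},{"linear":[0,0.035,0],"dr":[0,0,0],"gripper":0.0854},{"linear":[-0.035,0,0],"dr":[0,0,0],"gripper":0.0854},{"linear":[-0.035,0,0],"dr":[0,0,0],"gripper":0.0854},{"linear":[-0.035,0,0],"dr":[0,0,0],"gripper":0.0854},{"linear":[-0.035,0,0],"dr":[0,0,0],"gripper":0.0854}])

```text
time: 23.93
eef_pos: [0.5662, -0.181, 0.228]
orientation: [-3.141, -0.215, 1.731]
contact_force: [0.4, 0.9, -0.6]
gripper_width: 1.002
grip_force: 0.0
```

Run:
```python
from col import *
import s
S=bot.capture("side")[:,:,::-1];T=bot.capture("top")[:,:,::-1];cv2.imwrite("pics/f_s.png",S);cv2.imwrite("pics/f_t.png",T)
b=np.array([.4745,-.025,.014])
for n,I in(("side",S),("top",T)):
    u=proj(n,[b+[0,0,.126],b]);print(n,"collar top pred",u.round(1).tolist())
    g=cv2.cvtColor(I,cv2.COLOR_BGR2GRAY);x,y=u[0].astype(int)
    for r in range(y-18,y+34):print("".join(" .:-=+*#%@"[min(9,v//26)] for v in g[r,x-27:x+28]))
# bystanders moved?
for n in("side","top"):
    a=cv2.imread(f"pics/{n}0.png");i=S if n=="side" else T
    for nm,q in(("tin",(300,207) if n=="side" else (285,253)),("timer",(281,234) if n=="side" else (274,221)),("jar",(212,157) if n=="side" else (395,200)),("can",(299,348) if n=="side" else (156,160))):
        print(n,nm,cv2.absdiff(a,i)[q[1]-12:q[1]+13,q[0]-12:q[0]+13].mean().round(1))
```

```text
23.93 q [-0.09  0.65  0.91  1.43 -0.63  1.49  1.03] pos [ 0.5662 -0.181   0.228 ] yawx 99.2 F [ 0.4  0.9 -0.6] M [-0.17 -0.06  0.01] w 1.002 tilt [-0.0346  0.2101]
side collar top pred [[319.1, 268.5], [314.4, 285.6]]
..................:::::::::::.....:----::::::::--+*##%#
.....................::::::::::::.....:---::::::..:::::
.......................:::::::::::::::....:---:::::...:
........................::::::::::::::::::....:---:::::
.............................::::::.:::.::::::.....---:
.................................::::::::..:.:::::.....
.........................:::::.....::::::.:.::::::::::.
.....................:-=++***+-:.....:::::::::::::::::.
...................:-+*###**##*=:.........::::::::::::.
...........::::..:-+**********#*+-:..........::::::::::
................:*####**#*********=-............::::.::
...............:*@@@@@##********###*=:.............::.:
...............+@@@@@@@*+++++++**##**+-:..............:
............:.-@@@@@@%*++++++++++******=:.:............
..............*@@@@@%*++++++++++++*****+-..............
..............%@@@@%+++++++++++++++*##**=:
[... 4402 characters left out ...]
-=+++===++++++++++++++++****+=-:
::::::::::::::::::::::::-===--=+++++++++++++++****++=-:
::::::::::::::::::::::.::-----=+++++++++**++*****+==-::
::::::::::::::::::::::::::::--=++****+++*******++=--:::
::::::::::::::::::::::::::::--=+++***********+++=-:::::
::::::::::::::::::::::::::.::-==++++++****++++=--::::::
:::::::::::::::::::::::::::::::-====++++++===--::::::::
::::::::::::::::::::::::...::::::------=----:::::::::::
:::::::::::::::::::::::...:.:::::::::::::::::::::::::::
::::::::::::::::::::::......:::::::::::::::::::::::::::
:::::::::::::::::::.........:.::.::::::::::::::::::::::
side tin 1.7
side timer 19.1
side jar 69.1
side can 1.5
top tin 0.7
top timer 18.5
top jar 0.6
top can 67.6
```

Run:
```python
from col import *
from scipy.ndimage import map_coordinates
zt=.014+.126
for n in("side","top"):
    g=cv2.GaussianBlur(cv2.cvtColor(cv2.imread(f"pics/f_{'s' if n=='side' else 't'}.png"),cv2.COLOR_BGR2GRAY).astype(np.float32),(0,0),.7)
    ang=np.radians(np.arange(0,360,10));rr=np.arange(.014,.040,.0005)
    ctr=np.array([.4745,-.025,zt])
    def prof(a):
        pts=np.array([ctr+r*np.array([np.cos(a),np.sin(a),0]) for r in rr]);u=proj(n,pts);return map_coordinates(g,[u[:,1],u[:,0]],order=1)
    for it in range(3):   # centre from the bore edge (bright outward rise)
        e=[]
        for a in ang:
            p=prof(a);d=np.gradient(p);m=(rr<.0265);e.append(rr[m][np.argmax(d[m])])
        A=np.c_[np.cos(ang),np.sin(ang),np.ones(len(ang))];s=np.linalg.lstsq(A,np.array(e),rcond=None)[0];ctr[:2]+=s[:2]
    out=[]
    for a in ang:
        p=prof(a);d=np.gradient(p);m=(rr>.0265);out.append((rr[m][np.argmin(d[m])]*1e3,-d[m].min()))
    o=np.array(out)
    print(n,"centre",ctr[:2].round(4),"bore r",s[2].round(4));print([f"{int(np.degrees(a))}:{r:.1f}({w:.0f})" for a,(r,w) in zip(ang,o)])
```

```text
side centre [ 0.4757 -0.0233] bore r 0.0205
['0:33.0(10)', '10:31.5(10)', '20:30.5(11)', '29:30.5(10)', '40:32.0(11)', '50:32.0(11)', '59:31.5(10)', '70:33.0(11)', '80:33.5(10)', '90:33.5(11)', '100:33.5(11)', '110:33.5(17)', '119:34.0(19)', '130:33.5(20)', '140:34.5(23)', '150:33.5(22)', '160:33.0(14)', '170:33.5(11)', '180:32.5(11)', '190:31.5(11)', '200:30.5(12)', '210:30.0(11)', '220:31.5(11)', '230:32.5(11)', '239:32.0(13)', '250:32.5(12)', '260:32.0(13)', '270:32.5(13)', '280:32.5(16)', '290:33.5(19)', '300:33.0(21)', '310:33.0(23)', '320:33.0(18)', '330:35.0(19)', '340:32.5(14)', '350:32.5(10)']
top centre [ 0.477  -0.0239] bore r 0.0192
['0:34.0(11)', '10:31.0(12)', '20:29.5(12)', '29:29.5(12)', '40:31.0(12)', '50:31.0(12)', '59:32.5(13)', '70:33.0(13)', '80:32.5(13)', '90:32.5(13)', '100:32.5(13)', '110:33.5(13)', '119:33.5(13)', '130:33.5(13)', '140:34.0(13)', '150:33.5(13)', '160:34.5(11)', '170:34.5(7)', '180:31.5(5)', '190:31.5(3)', '200:31.5(4)', '210:31.5(4)', '220:32.0(4)', '230:33.5(4)', '239:34.0(4)', '250:34.0(4)', '260:33.5(5)', '270:33.0(8)', '280:33.0(7)', '290:35.0(6)', '300:34.0(12)', '310:34.0(12)', '320:33.5(12)', '330:33.0(12)', '340:33.0(12)', '350:33.0(11)']
```

Both views put the collar's flats at about 25° and 207°, so its x axis is at about 115°. That is 83° from the mould's 18°, so it is locked, and it is centred. Handing in.

```bash
python3 -c "
from station import bot
print(bot.finish_job())"
```

```text
the job is handed in; nothing more can be done
None
```

I handed in the finished stack: the mould is locked on the base plate and the collar is locked on the mould. Both were turned to a felt stop; the last pictures put the mould at about 84° and the collar at about 83° of the 84°. The can, jar and tin matched their first pictures in the view where each was unobscured. The timer area changed somewhat in both views, probably from shadow, and I did not look into it. No verdict came back.

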